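Gauge two fraction tubes and sort them

TASK

Two glass fraction tubes lie in the metal tube rest; one of them is too thick and would jam the collector's rack. Try each in turn in the slot gauge on the sloping stand: hold it parallel to the slot, centred over it, and lower it gently, without forcing, until it lies on the slot's floor or is stopped by the lips; then, before trying the other, lay it along a groove of the green tray if it went in, or of the red tray if it did not. Lay the tubes down rather than dropping them, and leave the rest of the bench as it is.

Things in the scene. Friction and masses are not known exactly. Their poses are not given: they have to be found in the camera images.
- tube_a: one of two look-alike rimless amber glass tubes, 150 mm long, round bottom at one end, open mouth and white band at the other, 45 g; outside diameter either 25 mm (right) or 30 mm (too thick), the other tube has the other one. Origin: mid length, on its axis; x along the axis to the mouth. Starts level in the rest, its axis 40 to 43 mm above the table
- tube_b: the other of the two look-alike amber glass tubes; same description, origin and axes as tube_a
- tube_rest: fixed aluminium rest, 112 x 170 mm, holding the tubes along its x axis, 85 mm apart, in two rails of folded sheet, 8 mm thick and 100 mm apart, with V's up to 40 mm high; the middle 90 mm of each tube is free on both sides and below, down to a 4 mm plate. Origin under its centre, on the table
- slot: gauge's slot, 40 mm long, 27.6 wide, open at both ends and on top, between steel jaws 30 mm high, 14 thick, their top 6 mm chamfered 45 deg. Origin: centre of its floor, 140 mm above the table. x along the slot, rising 35 deg, away from the robot; y across; z out of it, square to the floor. Axis of a 25 mm tube on the floor: z 12.5 mm; a 30 mm tube is stopped by the lips at about z 30 mm
- gauge: fixed stand: base plate 110 x 80 x 12 mm and a blue column that carries the slot from below its uphill half; the space before and below the slot's lower end is free, so that a tube can be held there. Origin on the table, 15 mm in -x of the point under the slot's origin; x is the level direction in which the slot rises
- pass_tray: fixed green plastic tray for tubes that go in, 130 mm (x) x 210 mm (y) and 35 mm high outside, 4 mm walls; its floor has three shallow V grooves with 20 degree flanks along y, at x = -41, 0 and 41 mm, bottoms 4 mm above the table, ridges 7 mm higher. Origin under its centre, on the table
- fail_tray: fixed red plastic tray for tubes that do not go in, same shape and origin as pass_tray
- wash_bottle_red: bystander: white wash bottle with red cap and spout, 62 mm across, 172 mm high; origin under its centre
- wash_bottle_orange: bystander: white wash bottle with orange cap and spout, 62 mm across, 172 mm high; origin under its centre
- reagent_jar: bystander: amber jar with blue cap, 56 mm across, 85 mm high; origin under its centre
- beaker: bystander: glass beaker, 72 mm across, 95 mm high; origin under its centre
- marker: bystander: marker pen lying on the table, 135 mm long, 16 mm thick; origin under its middle, x along it
- forceps: bystander: steel forceps lying on the table, 135 mm long, 22 mm wide, 6 mm high; origin under the middle, x along it
Not all that is in view belongs to the job. Leave any purple or turquoise look-alike of the tube_b alone.

How it is judged:
By the outcome, as a careful person would: the job done as asked, in the order asked, and still so for the second after the job is handed in, with the robot touching nothing.
It also fails if it takes over 69 s, if anything falls off the work surface, if the arm or the gripper's body presses on something with over 40 N, if the wrist force passes 120 N, or if a joint passes its speed limit or range.

ROBOT

A 7-joint arm with a two-finger parallel gripper is mounted at the origin on the work surface. World frame = base frame: x ahead of the robot, y to its left, z up, the work surface at z = 0. Lengths are in m, angles in rad, forces in N, time in s.
With the tool pointing down it reaches from about 0.4 to 0.85 m from the base axis. Payload 10.4 kg.
Tool frame: the origin (TCP) lies midway between the tips of the shut fingers; the grasp point (between the pads) lies 19 mm behind it; z points along the fingers, y is the line along which they close (so a half turn about z gives the same grasp; the last joint's range is limited). The gripper opens to 85 mm and grips with 20 to 120 N. Pads are 22 mm wide; open, the fingers measure 114 mm over their backs; the gripper's body (76 mm by 85 mm) begins 54 mm behind the grasp point. The pads swing forward as they close: fully open they stand 13 mm farther back than shut.
Start: joints at [-1.356, 0.332, -0.065, 1.46, 0.022, 1.35, -0.088], TCP at [0.147, 0.607, 0.231] pointing down, gripper open.
Joint ranges: [-2.6, 2.6], [-0.5, 2.12], [-1.47, 1.34], [0.16, 2.42], [-1.27, 4.41], [0.06, 2.06], [-2.6, 2.6]. Speed limits (rad/s): [2.22, 2.22, 2.79, 2.79, 3.14, 3.14, 3.14].

INTERFACE

Orientations are given as a unit quaternion [x, y, z, w].
In Python, from plant import env gives the robot as it stands.
- The arm moves only by the tool play_rows, never from a script. Its argument "series" is a list of rows, each an object of numbers: "fingers": the opening, from 0 (shut) to 1 (fully open); "tx", "ty", "tz": the shift along the tool's x, y, z in mm; "rx", "ry", "rz": the turn, a rotation vector about the tool's x, y, z in rad. In form: [{"fingers": .., "tx": .., "ty": .., "tz": .., "rx": .., "ry": .., "rz": ..}, ...]. A call has 1 to 20 rows; each row is the pose to reach, as a shift and turn from the pose commanded when the call began, along the tool's axes at that moment; what a row does not reach only later rows make up. A row lasts 1/10 s, in which the tool goes at most 50 mm and 8.59 degrees, less where a joint would pass 70% of its speed; a pose out of reach is approached as far as the arm can. A call with a gripper value outside its range is refused whole. The fingers move at their own pace and stop on an object; "force" is the grip in N (left out, the last holds). Time passes only in rows, so rows that repeat a pose let the fingers close. It gives the time, the measured TCP pose, the force, the opening and the grip force at its end, in the units of the state.
- env.sense(): the state, without advancing time (a new reading comes with each control period).
- env.camera(name): name is "scene" or "top"; returns the picture (400x640x3 uint8, red, green, blue); there is no depth.
- env.get_calibration(name): a dict with "fx", "fy", "cx", "cy" (pixels), "R" (3x3) and "t" (3): a world point X has camera coordinates R X + t. Camera axes: x right, y down, z forward; pixel columns grow to the right and rows downward; lengths in m; the calibration is good to about 2 mm. A picture is of the moment at which its call begins. get_calibration takes no time and is no camera call.
- env.finish_job(): hands the job in; it is judged then, once.
The state is a dict: "clock": time; "q": joint angles; "dq": joint speeds; "joint_efforts": joint torques, N m; "position": TCP position; "eef_rot": TCP orientation; "force": force on the tool from outside, world axes, zero at the start; "torque": the same for the moment, N m; "finger_gap": finger opening in m; "grasp_force": force on a finger pad.
Only numpy, scipy, OpenCV 4.12 (cv2) and the standard library are available. Lean on these libraries where they do the work, as an engineer would, in place of code of your own. Each camera call takes 0.05 s, during which the arm holds its last target. There are 200 camera calls.

## Working session

There is one attempt and no reset: what is moved stays moved. The work goes in short steps, Python scripts to look and compute and a tool call to move; the robot and the scene stay as the last step left them, time stands still between calls to the robot, and variables do not carry over. Pictures are saved under pics/ and viewed, at most 10 in all, crops included, and the job is handed in when it is done.

Besides the shell and the picture viewer there is one more tool, called after "Request:" by a JSON object that holds its "api" and its "payload". play_rows: Moves the arm, as the interface text tells. Its arguments: {"type":"object","properties":{"series":{"type":"array"},"force":{"type":"number"}},"required":["series"]}

```bash
mkdir -p pics; ls; python3 - <<'E'
from plant import env
import cv2
for n in ("scene","top"):
    im=env.camera(n); cv2.imwrite(f"pics/{n}0.png",im[:,:,::-1])
    c=env.get_calibration(n); print(n,c)
print(env.sense())
E
```

```text
pics
scene {'fx': 452.24364615174557, 'fy': 452.24364615174557, 'cx': 312.9794671384681, 'cy': 201.5252389367659, 'R': array([[ 0.88360045,  0.46823029, -0.00326095],
       [ 0.31001717, -0.59022624, -0.74533371],
       [-0.35091252,  0.65756625, -0.6666836 ]]), 't': array([-0.57069478, -0.02398832,  1.40922327])}
top {'fx': 385.65318815616797, 'fy': 385.65318815616797, 'cx': 318.137565699525, 'cy': 199.0940089039736, 'R': array([[ 0.02704687, -0.99963297,  0.00154545],
       [-0.99004768, -0.02700105, -0.13811783],
       [ 0.13810886,  0.00220558, -0.9904146 ]]), 't': array([0.1393175 , 0.59317786, 1.28723844])}
{'clock': 0.1, 'q': array([-1.35557054,  0.33280428, -0.06467918,  1.4608293 ,  0.0216057 ,
        1.34993127, -0.08851581]), 'dq': array([ 1.61382658e-04, -1.09295929e-03, -1.45098887e-03, -5.49925642e-04,
        7.01214329e-05,  1.17243564e-03,  2.39451430e-03]), 'joint_efforts': array([ 7.40538635e-04, -6.26745343e+01,  4.87900944e-02, -3.92432499e+01,
        1.63342163e-02,  6.91376568e-03,  7.95108440e-05]), 'position': array([0.1471824 , 0.60707928, 0.23061158]), 'eef_rot': array([ 1.18640576e-01,  9.92937060e-01, -6.37088930e-04, -4.06192524e-05]), 'force': array([-0.55561776, -0.94065974,  0.61856045]), 'torque': array([0.03630621, 0.07940351, 0.02336553]), 'grasp_force': 0.0, 'finger_gap': 0.08524906519045182}
```

View pics/scene0.png

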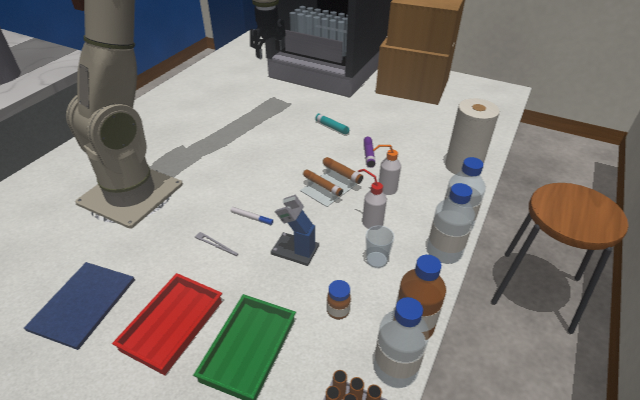

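View pics/top0.png

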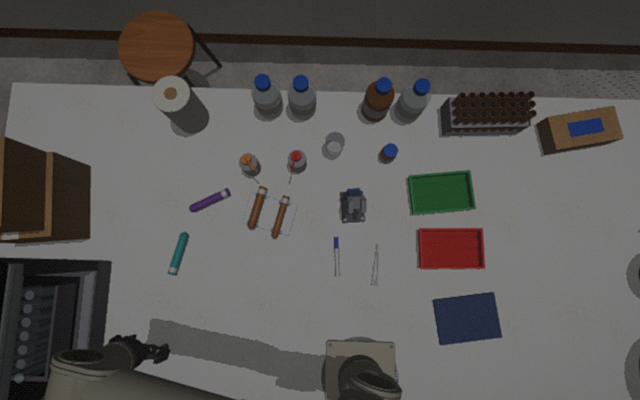

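The two amber tubes in the rest are at top (257,207) and (280,217), scene (342,170) and (322,182). Things they could be mistaken for are the purple tube at top (210,200), the turquoise tube at (178,253) and the brown rack tubes at (488,108). I choose the amber pair on the aluminium rest. The gauge is at top (353,205), the green tray at (441,192) and the red tray at (451,248).

```bash
cat > h.py <<'E'
import numpy as np, cv2
from scipy.spatial.transform import Rotation as Ro
from plant import env
C={n:env.get_calibration(n) for n in("scene","top")}
def ray(n,p):
    c=C[n];d=c["R"].T@np.array([(p[0]-c["cx"])/c["fx"],(p[1]-c["cy"])/c["fy"],1]);o=-c["R"].T@c["t"];return o,d
def plane(n,p,z):
    o,d=ray(n,p);return o+d*(z-o[2])/d[2]
def proj(n,X):
    c=C[n];v=c["R"]@np.array(X)+c["t"];return np.array([c["fx"]*v[0]/v[2]+c["cx"],c["fy"]*v[1]/v[2]+c["cy"]])
def tri(ps,pt):
    o1,d1=ray("scene",ps);o2,d2=ray("top",pt);d1/=np.linalg.norm(d1);d2/=np.linalg.norm(d2)
    s=np.linalg.lstsq(np.c_[d1,-d2],o2-o1,rcond=None)[0];a,b=o1+s[0]*d1,o2+s[1]*d2
    return (a+b)/2,np.linalg.norm(a-b)
E
python3 - <<'E'
from h import *
np.set_printoptions(precision=4,suppress=True)
T=cv2.imread("pics/top0.png");S=cv2.imread("pics/scene0.png")
def up(im,x,y,w,h,k): return cv2.resize(im[y:y+h,x:x+w],None,fx=k,fy=k,interpolation=cv2.INTER_CUBIC)
a=up(T,240,180,60,64,6.25)[:,:375];b=up(T,330,180,60,64,6.25)[:,:375]
c=up(S,295,150,75,60,5)[:300,:375];d=up(S,265,190,75,60,5)[:300,:375]
cv2.imwrite("pics/crop1.png",np.vstack([np.hstack([a,b])[:300*2], np.hstack([c,d])])[:700])
cv2.imwrite("pics/cropA.png",cv2.resize(np.hstack([up(T,240,180,60,64,6)[:384],up(T,330,180,60,64,6)]),(720,384)))
cv2.imwrite("pics/cropB.png",np.hstack([c,d]))
for n,im in(("top",T),("scene",S)):
    h=cv2.cvtColor(im,cv2.COLOR_BGR2HSV)
    m=((h[...,0]<16)&(h[...,1]>110)&(h[...,2]>40)).astype(np.uint8)
    for col,mm in(("amber",m),("green",((abs(h[...,0].astype(int)-65)<18)&(h[...,1]>110)).astype(np.uint8)),("red",(((h[...,0]<5)|(h[...,0]>175))&(h[...,1]>180)).astype(np.uint8))):
        for k in cv2.findContours(mm,cv2.RETR_EXTERNAL,cv2.CHAIN_APPROX_NONE)[0]:
            A=cv2.contourArea(k)
            if A>60 and (col=="amber" or A>800):
                r=cv2.minAreaRect(k);q=cv2.boxPoints(r)
                if 200<r[0][0]<500 and 150<r[0][1]<370: 
                    print(n,col,A,np.round(r[0],1),np.round(r[1],1))
                    if col!="amber": 
                        P=np.array([plane(n,p,.035) for p in q]);print("ctr",P.mean(0),"edges",P[1]-P[0],P[2]-P[1])
E
```

```text
top amber 2515.5 [451. 248.] [40. 66.]
top amber 155.5 [278.6 220. ] [ 5.6 35.2]
top amber 202.5 [255.4 210.8] [ 7.1 34.8]
top amber 78.5 [248.3 164. ] [20.8  9.1]
top amber 65.5 [293.  160.2] [ 8.5 20.9]
top green 2261.5 [441.3 191.8] [38.3 62.8]
ctr [ 0.6276 -0.2713  0.035 ] edges [ 0.0269 -0.2191  0.    ] [-0.1342 -0.0086  0.    ]
top red 2336.5 [451. 248.] [38. 64.]
ctr [ 0.4349 -0.301   0.035 ] edges [ 0.006  -0.2192  0.    ] [-0.1284  0.0041  0.    ]
scene amber 90.5 [338.2 301.1] [21.5 10.3]
scene amber 1104.0 [425.  289.1] [48.2 38.4]
scene amber 170.5 [317.9 179. ] [32.1  6.4]
scene amber 114.5 [371.7 179.9] [30.1 12.2]
scene amber 195.0 [338.2 166.5] [32.1  7.5]
scene amber 85.5 [391.9 154.3] [10.1 11.4]
scene green 5765.5 [244.5 344.5] [ 64.  104.2]
ctr [ 0.6232 -0.2711  0.035 ] edges [-0.0526  0.2415  0.    ] [ 0.164  -0.0065  0.    ]
```

View pics/cropA.png

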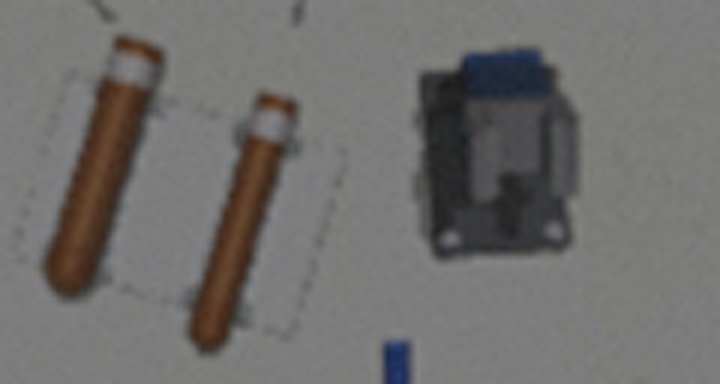

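View pics/cropB.png

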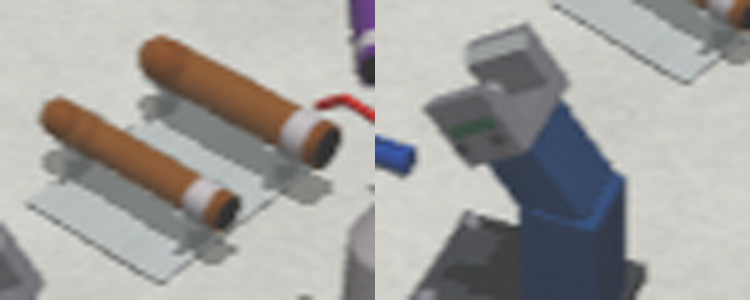

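The close crop confirms two amber tubes on the rest, mouths with white bands pointing away from the robot. The left one (+y), top axis from about (251.7,228.7) to (263.3,186.3), looks thicker than the right one, about (274.7,238.3) to (286.2,196.2). Next I need a finer look at the gauge to get the slot.

```bash
python3 - <<'E'
from h import *
acc={n:np.mean([env.camera(n).astype(float) for _ in range(6)],0)[:,:,::-1] for n in C}
for n in acc: np.save(f"acc_{n}.npy",acc[n])
g=lambda im,x,y,w,h:cv2.resize(np.clip(255*(im[y:y+h,x:x+w]/255)**.6,0,255).astype(np.uint8),None,fx=10,fy=10,interpolation=cv2.INTER_CUBIC)
cv2.imwrite("pics/cropC.png",np.hstack([g(acc["top"],334,183,36,42),cv2.resize(g(acc["scene"],270,192,52,52),(420,420))]))
np.set_printoptions(precision=4,suppress=True)
for k,b,m in(("A",(251.7,228.7),(263.3,186.3)),("B",(274.7,238.3),(286.2,196.2))):
    p,q=plane("top",b,.041),plane("top",m,.041);print(k,p,q,(p+q)/2,np.linalg.norm(q-p),np.degrees(np.arctan2(*(q-p)[1::-1])))
for p in((334+0,183),): print(plane("top",p,.16))
E
```

```text
A [0.4812 0.3789 0.041 ] [0.6287 0.3462 0.041 ] [0.5549 0.3626 0.041 ] 0.15105303023815833 -12.486246208089353
B [0.4508 0.2992 0.041 ] [0.5963 0.2657 0.041 ] [0.5235 0.2824 0.041 ] 0.14926037273336923 -12.958402540908116
[0.6251 0.1065 0.16  ]
```

View pics/cropC.png

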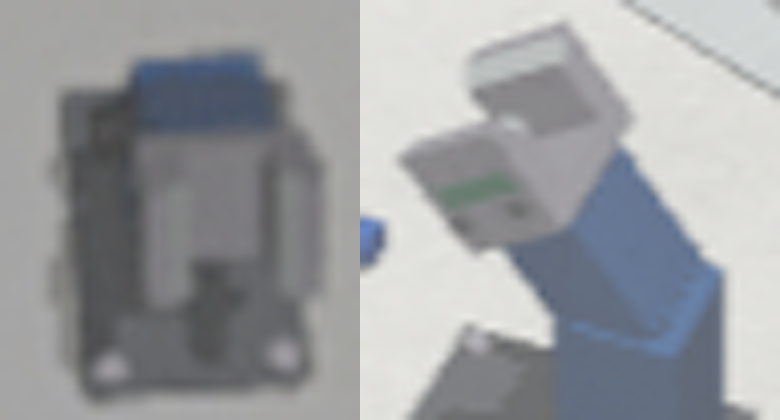

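```bash
python3 - <<'E'
from h import *
np.set_printoptions(precision=4,suppress=True)
t=lambda u,v:(334+(u+.5)/10-.5,183+(v+.5)/10-.5)
s=lambda u,v:(270+(u-360+.5)/8.077-.5,192+(v+.5)/8.077-.5)
fl,fr,bl,br=[plane("top",t(*p),.012) for p in((90,397),(312,385),(65,95),(290,80))]
print("base",fl,fr,bl,br,"ctr",(fl+fr+bl+br)/4,"sizes",np.linalg.norm(fl-fr),np.linalg.norm(fl-bl))
ang=lambda a:np.degrees(np.arctan2(a[1],a[0]))
print("yaw base",ang(bl-fl),ang(br-fr),ang(fl-fr)-90)
zu,zd=.1646+.0115,.1646-.0115
for a,b in(((148,178),(145,308)),((325,168),(323,300))):
    p,q=plane("top",t(*a),zu),plane("top",t(*b),zd);print("jaw top edge",p,q,ang(p-q),np.linalg.norm((p-q)[:2]))
c=plane("top",t(237.5,243),.1646);print("top centre",c)
for n,a,b in(("near up outer",(490,125),(325,168)),("near down outer",(400,158),(323,303)),("far up outer",(565,25),(148,178))):
    print(n,tri(s(*a),t(*b)))
E
```

```text
base [0.514 0.068 0.012] [ 0.5203 -0.0094  0.012 ] [0.6204 0.0788 0.012 ] [ 0.628  -0.0005  0.012 ] ctr [0.5706 0.0342 0.012 ] sizes 0.07770857701563195 0.1070231141522417
yaw base 5.778587982741382 4.7164672252013995 4.65309634960667
jaw top edge [0.569  0.0617 0.1761] [0.531  0.0602 0.1531] 2.256121664496931 0.03800411943986218
jaw top edge [0.5736 0.007  0.1761] [0.535  0.0044 0.1531] 3.8880761916017477 0.03863532808788851
top centre [0.5509 0.0326 0.1646]
near up outer (array([0.5709, 0.0066, 0.1826]), np.float64(0.004338178182096357))
near down outer (array([0.5347, 0.005 , 0.1542]), np.float64(0.0018307056475999298))
far up outer (array([0.5664, 0.0604, 0.1791]), np.float64(0.005208921285707302))
```

Slot origin is about (0.568, 0.034, 0.140), with yaw of about 4.6°. Tube centres are A (0.555, 0.363) and B (0.5235, 0.282), with axes at about -12.7°. Now I'll write a helper for move numbers and refine the tray outlines.

```bash
cat >> h.py <<'E'
SO=np.array([.568,.034,.140]); SY=np.radians(4.6)
SR=(Ro.from_euler("z",SY)*Ro.from_euler("y",-np.radians(35))).as_matrix()
FL=np.diag([-1,1,-1.])
def slot_pose(x,y,z): return SO+SR@np.array([x,y,z])/1e3, SR@FL
def down(pos,tubedeg): return np.array(pos),Ro.from_euler("z",tubedeg,degrees=True).as_matrix()@FL
def rel(P,frm=None):
    p,R=P
    if frm is None:
        s=env.sense();frm=(s["position"],Ro.from_quat(s["eef_rot"]).as_matrix())
    d=frm[1].T@(p-frm[0])*1e3;r=Ro.from_matrix(frm[1].T@R).as_rotvec()
    return np.round(d,1),np.round(r,3)
E
python3 - <<'E'
from h import *
np.set_printoptions(precision=4,suppress=True)
T=np.load("acc_top.npy").astype(np.uint8);h=cv2.cvtColor(T,cv2.COLOR_BGR2HSV)
k=8
for c,f in(("green",lambda h:(abs(h[...,0].astype(int)-65)<20)&(h[...,1]>100)),("red",lambda h:((h[...,0]<6)|(h[...,0]>174))&(h[...,1]>130))):
    big=cv2.cvtColor(cv2.resize(T[160:280,400:500],None,fx=k,fy=k,interpolation=cv2.INTER_LINEAR),cv2.COLOR_BGR2HSV)
    m=f(big).astype(np.uint8);q=max(cv2.findContours(m,0,1)[0],key=cv2.contourArea)
    b=cv2.boxPoints(cv2.minAreaRect(q));b=(b+.5)/k-.5+[400,160]
    P=np.array([plane("top",p,.035) for p in b]);print(c,P.mean(0),"\n",P[1]-P[0],P[2]-P[1],"diag",P[2]-P[0],P[3]-P[1])
print("slot hover",rel(slot_pose(-42,0,70)),slot_pose(-42,0,70)[0])
E
```

```text
green [ 0.6276 -0.2714  0.035 ] 
 [ 0.0266 -0.2214  0.    ] [-0.1352 -0.0083  0.    ] diag [-0.1086 -0.2298  0.    ] [-0.1611  0.2101  0.    ]
red [ 0.4348 -0.3016  0.035 ] 
 [ 0.0072 -0.2256  0.    ] [-0.1358  0.0038  0.    ] diag [-0.1286 -0.2219  0.    ] [-0.1429  0.2262  0.    ]
slot hover (array([-473.2, -481.5,   58. ]), array([-0.097, -0.606, -0.308])) [0.4937 0.028  0.1733]
```

Request:
{"api": "play_rows", "payload": {"series": [{"tx": -470,"ty": -480,"tz": 58,"rx": -0.097,"ry": -0.606,"rz": -0.308,"fingers": 1},{"tx": -470,"ty": -480,"tz": 58,"rx": -0.097,"ry": -0.606,"rz": -0.308,"fingers": 1},{"tx": -470,"ty": -480,"tz": 58,"rx": -0.097,"ry": -0.606,"rz": -0.308,"fingers": 1},{"tx": -470,"ty": -480,"tz": 58,"rx": -0.097,"ry": -0.606,"rz": -0.308,"fingers": 1},{"tx": -470,"ty": -480,"tz": 58,"rx": -0.097,"ry": -0.606,"rz": -0.308,"fingers": 1},{"tx": -470,"ty": -480,"tz": 58,"rx": -0.097,"ry": -0.606,"rz": -0.308,"fingers": 1},{"tx": -470,"ty": -480,"tz": 58,"rx": -0.097,"ry": -0.606,"rz": -0.308,"fingers": 1},{"tx": -470,"ty": -480,"tz": 58,"rx": -0.097,"ry": -0.606,"rz": -0.308,"fingers": 1},{"tx": -470,"ty": -480,"tz": 58,"rx": -0.097,"ry": -0.606,"rz": -0.308,"fingers": 1},{"tx": -470,"ty": -480,"tz": 58,"rx": -0.097,"ry": -0.606,"rz": -0.308,"fingers": 1},{"tx": -470,"ty": -480,"tz": 58,"rx": -0.097,"ry": -0.606,"rz": -0.308,"fingers": 1},{"tx": -470,"ty": -480,"tz": 58,"rx": -0.097,"ry": -0.606,"rz": -0.308,"fingers": 1},{"tx": -470,"ty": -480,"tz": 58,"rx": -0.097,"ry": -0.606,"rz": -0.308,"fingers": 1},{"tx": -470,"ty": -480,"tz": 58,"rx": -0.097,"ry": -0.606,"rz": -0.308,"fingers": 1},{"tx": -470,"ty": -480,"tz": 58,"rx": -0.097,"ry": -0.606,"rz": -0.308,"fingers": 1},{"tx": -470,"ty": -480,"tz": 58,"rx": -0.097,"ry": -0.606,"rz": -0.308,"fingers": 1},{"tx": -470,"ty": -480,"tz": 58,"rx": -0.097,"ry": -0.606,"rz": -0.308,"fingers": 1},{"tx": -470,"ty": -480,"tz": 58,"rx": -0.097,"ry": -0.606,"rz": -0.308,"fingers": 1}]}}

```text
clock: 2.5
position: [0.4925, 0.0232, 0.1731]
eef_rot: [-0.033, 0.953, 0.011, 0.301]
force: [-1.1, 1.4, 0.1]
finger_gap: 0.0855
grasp_force: 0.0
```

```bash
python3 - <<'E'
from h import *
np.set_printoptions(precision=4,suppress=True)
s=env.sense();print(s["clock"],s["q"],s["position"],s["force"]);print(rel(slot_pose(-42,0,70)))
a=np.radians(-12.7);u=np.array([np.cos(a),np.sin(a),0])
for n,c,z in(("A",[.555,.363,0],.036),("B",[.5235,.282,0],.035)):
    g=np.array(c)-.015*u
    print(n,g,rel(down(g+[0,0,.14],-12.7)))
E
```

```text
2.5 [-0.2855 -0.3264  0.0861  2.3811  0.2122  0.4869  1.2875] [0.4925 0.0232 0.1731] [-1.0651  1.3729  0.0596]
(array([-1.3,  4.7,  0.7]), array([-0.005,  0.   , -0.009]))
A [0.5404 0.3663 0.    ] (array([-39.4, 338.9,  68.4]), array([0.09 , 0.606, 0.282]))
B [0.5089 0.2853 0.    ] (array([ -9.1, 260.3,  47.1]), array([0.09 , 0.606, 0.282]))
```

Request:
{"api": "play_rows", "payload": {"series": [{"tx": -62,"ty": 339,"tz": 36,"rx": 0.09,"ry": 0.606,"rz": 0.282,"fingers": 1},{"tx": -62,"ty": 339,"tz": 36,"rx": 0.09,"ry": 0.606,"rz": 0.282,"fingers": 1},{"tx": -62,"ty": 339,"tz": 36,"rx": 0.09,"ry": 0.606,"rz": 0.282,"fingers": 1},{"tx": -62,"ty": 339,"tz": 36,"rx": 0.09,"ry": 0.606,"rz": 0.282,"fingers": 1},{"tx": -62,"ty": 339,"tz": 36,"rx": 0.09,"ry": 0.606,"rz": 0.282,"fingers": 1},{"tx": -62,"ty": 339,"tz": 36,"rx": 0.09,"ry": 0.606,"rz": 0.282,"fingers": 1},{"tx": -62,"ty": 339,"tz": 36,"rx": 0.09,"ry": 0.606,"rz": 0.282,"fingers": 1},{"tx": -62,"ty": 339,"tz": 36,"rx": 0.09,"ry": 0.606,"rz": 0.282,"fingers": 1},{"tx": -62,"ty": 339,"tz": 36,"rx": 0.09,"ry": 0.606,"rz": 0.282,"fingers": 1},{"tx": -62,"ty": 339,"tz": 36,"rx": 0.09,"ry": 0.606,"rz": 0.282,"fingers": 1},{"tx": -62,"ty": 339,"tz": 36,"rx": 0.09,"ry": 0.606,"rz": 0.282,"fingers": 1},{"tx": -62,"ty": 339,"tz": 36,"rx": 0.09,"ry": 0.606,"rz": 0.282,"fingers": 1}]}}

```text
clock: 3.7
position: [0.5354, 0.3727, 0.1798]
eef_rot: [0.106, 0.994, -0.001, 0.001]
force: [0.8, -1.7, -0.2]
finger_gap: 0.0852
grasp_force: 0.0
```

```bash
python3 - <<'E'
from h import *
np.set_printoptions(precision=4,suppress=True)
s=env.sense();print(s["clock"],s["q"],s["position"],s["force"])
print(rel(down([.5404,.3663,.037],-12.7)))
E
```

```text
3.7 [-0.5297  0.4292 -0.2006  1.4425  0.0887  1.2782  0.6197] [0.5354 0.3727 0.1798] [ 0.8047 -1.6671 -0.1622]
(array([ -6. ,  -5.1, 142.8]), array([-0.001,  0.002,  0.009]))
```

Request:
{"api": "play_rows", "payload": {"series": [{"tx": -6,"ty": -5,"tz": 40,"rz": 0.009,"fingers": 1},{"tx": -6,"ty": -5,"tz": 80,"rz": 0.009,"fingers": 1},{"tx": -6,"ty": -5,"tz": 80,"rz": 0.009,"fingers": 1},{"tx": -6,"ty": -5,"tz": 80,"rz": 0.009,"fingers": 1}]}}

```text
invalid input at $.series[0]: expected keys fingers, tx, ty, tz, rx, ry, rz
```

```bash
python3 - <<'E'
from h import *
np.set_printoptions(precision=4,suppress=True)
s=env.sense();print(s["clock"],s["position"],s["force"])
print(rel(down([.5404,.3663,.036],-12.7)))
i=env.camera("top");j=env.camera("scene")
g=lambda im,x,y,w,h:cv2.resize(im[y:y+h,x:x+w,::-1],(400,360),interpolation=cv2.INTER_CUBIC)
cv2.imwrite("pics/d1.png",np.hstack([g(i,225,165,80,72),g(j,290,130,80,72)]))
E
```

```text
3.7 [0.5354 0.3727 0.1798] [ 0.8047 -1.6671 -0.1622]
(array([ -6. ,  -5.1, 143.8]), array([-0.001,  0.002,  0.009]))
```

View pics/d1.png

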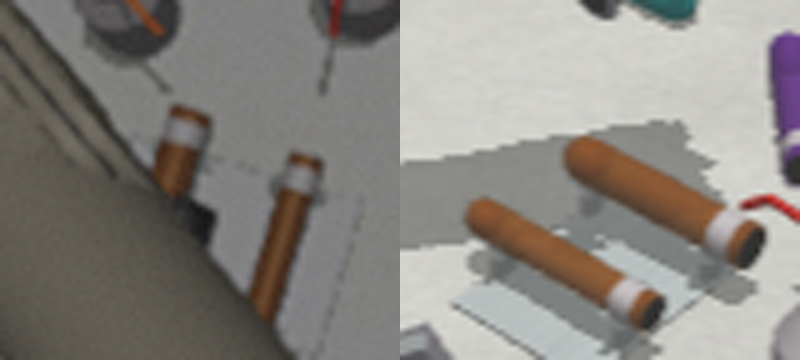

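The call was refused because it lacked some keys. The picture shows the arm covering tube A in the top view, and the gripper still above the scene crop. I'll repeat the call with every key.

Request:
{"api": "play_rows", "payload": {"series": [{"tx": -6,"ty": -5,"tz": 40,"rx": 0,"ry": 0,"rz": 0.009,"fingers": 1},{"tx": -6,"ty": -5,"tz": 80,"rx": 0,"ry": 0,"rz": 0.009,"fingers": 1},{"tx": -6,"ty": -5,"tz": 80,"rx": 0,"ry": 0,"rz": 0.009,"fingers": 1},{"tx": -6,"ty": -5,"tz": 80,"rx": 0,"ry": 0,"rz": 0.009,"fingers": 1}]}}

```text
clock: 4.2
position: [0.5398, 0.3676, 0.1001]
eef_rot: [0.11, 0.994, -0.001, 0.0]
force: [0.4, 0.4, 0.9]
finger_gap: 0.0853
grasp_force: 0.0
```

```bash
python3 - <<'E'
from h import *
np.set_printoptions(precision=4,suppress=True)
s=env.sense();print(s["clock"],s["position"],s["force"],s["dq"])
print(rel(down([.5404,.3663,.036],-12.7)))
j=env.camera("scene");cv2.imwrite("pics/d2.png",cv2.resize(j[110:220,270:400,::-1],(780,600)[:2],interpolation=cv2.INTER_CUBIC))
E
```

```text
4.2 [0.5398 0.3676 0.1001] [0.3883 0.3844 0.8604] [-0.0003 -0.0308 -0.0057 -0.0419 -0.0004  0.0003 -0.0004]
(array([-0.9, -1.1, 64.1]), array([-0.001,  0.   ,  0.001]))
```

View pics/d2.png

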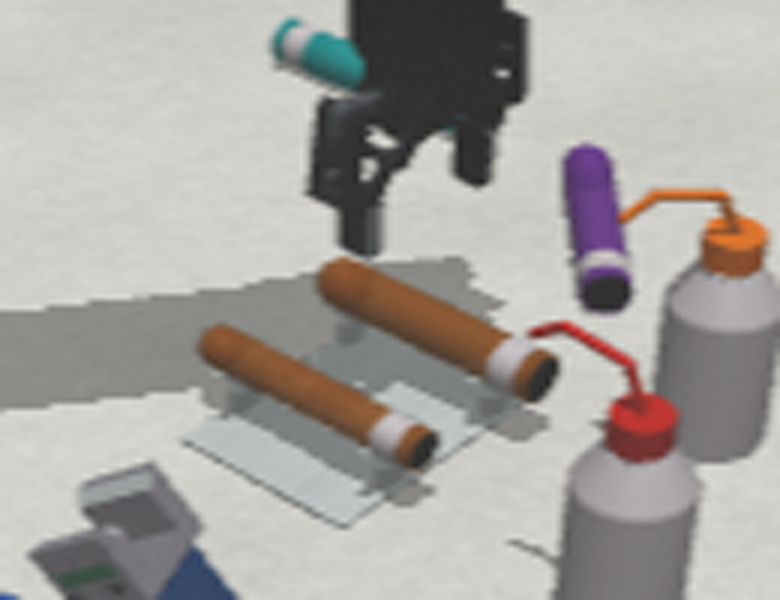

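The fingertips straddle tube A, at crop (358,245) and (472,175), so the aim looks right. I'll descend and grip.

Request:
{"api": "play_rows", "payload": {"series": [{"tx": -1,"ty": -1,"tz": 30,"rx": 0,"ry": 0,"rz": 0,"fingers": 1},{"tx": -1,"ty": -1,"tz": 55,"rx": 0,"ry": 0,"rz": 0,"fingers": 1},{"tx": -1,"ty": -1,"tz": 64,"rx": 0,"ry": 0,"rz": 0,"fingers": 1},{"tx": -1,"ty": -1,"tz": 64,"rx": 0,"ry": 0,"rz": 0,"fingers": 1},{"tx": -1,"ty": -1,"tz": 64,"rx": 0,"ry": 0,"rz": 0,"fingers": 0.5},{"tx": -1,"ty": -1,"tz": 64,"rx": 0,"ry": 0,"rz": 0,"fingers": 0.4},{"tx": -1,"ty": -1,"tz": 64,"rx": 0,"ry": 0,"rz": 0,"fingers": 0.3},{"tx": -1,"ty": -1,"tz": 64,"rx": 0,"ry": 0,"rz": 0,"fingers": 0.2},{"tx": -1,"ty": -1,"tz": 64,"rx": 0,"ry": 0,"rz": 0,"fingers": 0.2},{"tx": -1,"ty": -1,"tz": 64,"rx": 0,"ry": 0,"rz": 0,"fingers": 0.1},{"tx": -1,"ty": -1,"tz": 64,"rx": 0,"ry": 0,"rz": 0,"fingers": 0.1}], "force": 30}}

```text
clock: 5.35
position: [0.5411, 0.367, 0.0364]
eef_rot: [0.11, 0.994, 0.0, 0.001]
force: [-0.3, 1.3, 6.2]
finger_gap: 0.0287
grasp_force: 29.5
```

Request:
{"api": "play_rows", "payload": {"series": [{"tx": 0,"ty": 0,"tz": -10,"rx": 0,"ry": 0,"rz": 0,"fingers": 0.1},{"tx": 0,"ty": 0,"tz": -30,"rx": 0,"ry": 0,"rz": 0,"fingers": 0.1},{"tx": 0,"ty": 0,"tz": -70,"rx": 0,"ry": 0,"rz": 0,"fingers": 0.1},{"tx": 0,"ty": 0,"tz": -110,"rx": 0,"ry": 0,"rz": 0,"fingers": 0.1},{"tx": 0,"ty": 0,"tz": -150,"rx": 0,"ry": 0,"rz": 0,"fingers": 0.1},{"tx": 0,"ty": 0,"tz": -170,"rx": 0,"ry": 0,"rz": 0,"fingers": 0.1},{"tx": 0,"ty": 0,"tz": -170,"rx": 0,"ry": 0,"rz": 0,"fingers": 0.1}]}}

```text
clock: 6.05
position: [0.5417, 0.3673, 0.2097]
eef_rot: [0.11, 0.994, 0.001, 0.003]
force: [0.1, -0.2, -0.4]
finger_gap: 0.0289
grasp_force: 29.5
```

```bash
python3 - <<'E'
from h import *
np.set_printoptions(precision=4,suppress=True)
s=env.sense();print(s["clock"],s["position"],s["force"],s["finger_gap"])
print(rel(slot_pose(-42,0,85)),slot_pose(-42,0,85)[0])
E
```

```text
6.05 [0.5417 0.3673 0.2097] [ 0.1189 -0.1885 -0.4054] 0.028903699510272243
(array([ -19. , -344.2,   23.1]), array([-0.089, -0.601, -0.292])) [0.4851 0.0273 0.1855]
```

Request:
{"api": "play_rows", "payload": {"series": [{"tx": 35,"ty": 0,"tz": -10,"rx": -0.02,"ry": -0.12,"rz": -0.06,"fingers": 0.1},{"tx": 70,"ty": -10,"tz": -20,"rx": -0.04,"ry": -0.24,"rz": -0.12,"fingers": 0.1},{"tx": 65,"ty": -50,"tz": -20,"rx": -0.055,"ry": -0.36,"rz": -0.17,"fingers": 0.1},{"tx": 50,"ty": -90,"tz": -20,"rx": -0.07,"ry": -0.48,"rz": -0.23,"fingers": 0.1},{"tx": 40,"ty": -130,"tz": -20,"rx": -0.089,"ry": -0.601,"rz": -0.292,"fingers": 0.1},{"tx": 30,"ty": -170,"tz": -10,"rx": -0.089,"ry": -0.601,"rz": -0.292,"fingers": 0.1},{"tx": 20,"ty": -210,"tz": 0,"rx": -0.089,"ry": -0.601,"rz": -0.292,"fingers": 0.1},{"tx": 10,"ty": -250,"tz": 0,"rx": -0.089,"ry": -0.601,"rz": -0.292,"fingers": 0.1},{"tx": 0,"ty": -285,"tz": 10,"rx": -0.089,"ry": -0.601,"rz": -0.292,"fingers": 0.1},{"tx": -10,"ty": -315,"tz": 15,"rx": -0.089,"ry": -0.601,"rz": -0.292,"fingers": 0.1},{"tx": -15,"ty": -335,"tz": 20,"rx": -0.089,"ry": -0.601,"rz": -0.292,"fingers": 0.1},{"tx": -19,"ty": -344,"tz": 23,"rx": -0.089,"ry": -0.601,"rz": -0.292,"fingers": 0.1},{"tx": -19,"ty": -344,"tz": 23,"rx": -0.089,"ry": -0.601,"rz": -0.292,"fingers": 0.1},{"tx": -19,"ty": -344,"tz": 23,"rx": -0.089,"ry": -0.601,"rz": -0.292,"fingers": 0.1},{"tx": -19,"ty": -344,"tz": 23,"rx": -0.089,"ry": -0.601,"rz": -0.292,"fingers": 0.1}]}}

```text
clock: 7.55
position: [0.4837, 0.0274, 0.1826]
eef_rot: [-0.039, 0.954, 0.01, 0.298]
force: [0.4, 0.4, -0.5]
finger_gap: 0.0288
grasp_force: 29.6
```

```bash
python3 - <<'E'
from h import *
np.set_printoptions(precision=4,suppress=True)
s=env.sense();print(s["clock"],s["q"],s["position"],s["force"],s["torque"],s["finger_gap"])
print(rel(slot_pose(-42,0,85)),rel(slot_pose(-42,0,40)))
i=env.camera("top");j=env.camera("scene")
np.save("e_top.npy",i);np.save("e_scene.npy",j)
g=lambda im,x,y,w,h:cv2.resize(im[y:y+h,x:x+w,::-1],(400,400),interpolation=cv2.INTER_CUBIC)
cv2.imwrite("pics/e1.png",np.hstack([g(i,325,175,60,60),g(j,250,165,80,80)]))
E
```

```text
7.55 [-0.4954 -0.3927  0.2454  2.3885  0.3554  0.5589  1.1671] [0.4837 0.0274 0.1826] [ 0.3989  0.3643 -0.5131] [-0.0084  0.7215  0.0302] 0.028769558781344032
(array([-2.8, -0.2, -1.7]), array([-0.002, -0.005,  0.003])) (array([-3. , -0.1, 43.3]), array([-0.002, -0.005,  0.003]))
```

View pics/e1.png

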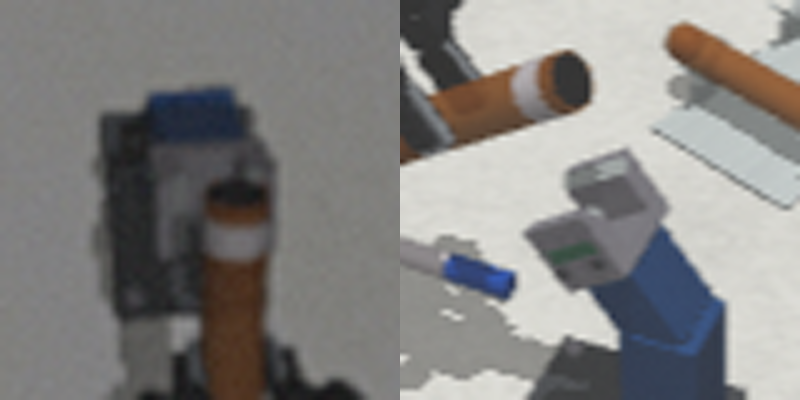

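The tube is held with its mouth uphill, at top crop (238,190) and scene crop (570,80), above the empty slot. Now I'll compare the tube's image axis with the one predicted for the slot plane.

```bash
python3 - <<'E'
from h import *
np.set_printoptions(precision=4,suppress=True)
s=env.sense();R=Ro.from_quat(s["eef_rot"]).as_matrix()
def tubept(ds,d=6.6): return s["position"]+R@np.array([-ds,0,-d])/1e3
im=np.load("e_top.npy")[:,:,::-1].copy();h=cv2.cvtColor(im,cv2.COLOR_BGR2HSV)
m=((h[...,0]<16)&(h[...,1]>90)&(h[...,2]>40))
for r in (203,206,216,218,220,222,224,226):
    c=np.where(m[r,345:375])[0]+345
    w=h[r,345:375,1].astype(float)
    # predicted axis column at this row
    P=np.array([proj("top",tubept(t)) for t in(90,0)]);u=P[0]+(P[1]-P[0])*(r-P[0][1])/(P[1][1]-P[0][1])
    print(r,c.min() if len(c) else None,c.max() if len(c) else None,c.mean() if len(c) else None,"pred",u[0])
print("mouth pred top",proj("top",tubept(90)),"scene",proj("scene",tubept(90)),"meas scene",(250+570/5,165+80/5))
print("mouth tri",tri((250+570/5-.5,165+80/5-.5),(325+237/6.667-.5,175+192/6.667-.5)),tubept(90))
E
```

```text
203 None None None pred 359.6947669187503
206 356 364 360.0 pred 359.68551613600613
216 356 363 359.5 pred 359.6546801935256
218 355 363 359.0 pred 359.6485130050295
220 356 363 359.5 pred 359.64234581653335
222 356 363 359.5 pred 359.63617862803727
224 356 363 359.5 pred 359.63001143954114
226 355 363 359.0 pred 359.62384425104506
mouth pred top [359.6953 202.8278] scene [285.0402 180.3792] meas scene (364.0, 181.0)
mouth tri (array([0.6385, 0.0691, 0.2436]), np.float64(0.18736078930219785)) [0.5538 0.0333 0.2394]
```

The tube sits where predicted, within about 0.3 px. I'll lower it to just above the lips.

Request:
{"api": "play_rows", "payload": {"series": [{"tx": -3,"ty": 0,"tz": 20,"rx": -0.002,"ry": -0.005,"rz": 0.003,"fingers": 0.1},{"tx": -3,"ty": 0,"tz": 38,"rx": -0.002,"ry": -0.005,"rz": 0.003,"fingers": 0.1},{"tx": -3,"ty": 0,"tz": 48,"rx": -0.002,"ry": -0.005,"rz": 0.003,"fingers": 0.1},{"tx": -3,"ty": 0,"tz": 53,"rx": -0.002,"ry": -0.005,"rz": 0.003,"fingers": 0.1},{"tx": -3,"ty": 0,"tz": 53,"rx": -0.002,"ry": -0.005,"rz": 0.003,"fingers": 0.1},{"tx": -3,"ty": 0,"tz": 53,"rx": -0.002,"ry": -0.005,"rz": 0.003,"fingers": 0.1}]}}

```text
clock: 8.25
position: [0.5165, 0.0294, 0.1412]
eef_rot: [-0.038, 0.953, 0.012, 0.301]
force: [0.1, -0.5, 0.1]
finger_gap: 0.0289
grasp_force: 29.6
```

```bash
cat > st.py <<'E'
from h import *
np.set_printoptions(precision=3,suppress=True)
s=env.sense();R=Ro.from_quat(s["eef_rot"]).as_matrix()
print(s["clock"],"slotxyz",SR.T@(s["position"]-SO)*1e3,"F_slot",SR.T@s["force"],"T",SR.T@s["torque"],"gap",s["finger_gap"],"rot",Ro.from_matrix(R.T@SR@FL).as_rotvec())
E
python3 st.py
```

```text
8.25 slotxyz [-41.704  -0.494  30.654] F_slot [ 0.107 -0.53   0.014] T [-0.041  0.609 -0.005] gap 0.028857218287309024 rot [-0.     0.    -0.001]
```

Request:
{"api": "play_rows", "payload": {"series": [{"tx": 0,"ty": 0.5,"tz": 1,"rx": 0,"ry": 0,"rz": 0,"fingers": 0.1},{"tx": 0,"ty": 0.5,"tz": 2,"rx": 0,"ry": 0,"rz": 0,"fingers": 0.1},{"tx": 0,"ty": 0.5,"tz": 3,"rx": 0,"ry": 0,"rz": 0,"fingers": 0.1},{"tx": 0,"ty": 0.5,"tz": 4,"rx": 0,"ry": 0,"rz": 0,"fingers": 0.1},{"tx": 0,"ty": 0.5,"tz": 5,"rx": 0,"ry": 0,"rz": 0,"fingers": 0.1},{"tx": 0,"ty": 0.5,"tz": 5,"rx": 0,"ry": 0,"rz": 0,"fingers": 0.1}]}}

```text
clock: 8.85
position: [0.5194, 0.0302, 0.1368]
eef_rot: [-0.038, 0.953, 0.012, 0.301]
force: [-0.9, 1.6, 1.5]
finger_gap: 0.0291
grasp_force: 29.5
```

```bash
python3 st.py
```

```text
8.85 slotxyz [-41.706   0.08   25.356] F_slot [0.244 1.622 1.684] T [0.321 0.567 0.033] gap 0.029147596925291657 rot [-0.     0.    -0.001]
```

Request:
{"api": "play_rows", "payload": {"series": [{"tx": 0,"ty": 0.7,"tz": 0,"rx": 0,"ry": 0,"rz": 0,"fingers": 0.1},{"tx": 0,"ty": 1.5,"tz": 0,"rx": 0,"ry": 0,"rz": 0,"fingers": 0.1},{"tx": 0,"ty": 1.5,"tz": 0.5,"rx": 0,"ry": 0,"rz": 0,"fingers": 0.1},{"tx": 0,"ty": 1.5,"tz": 1,"rx": 0,"ry": 0,"rz": 0,"fingers": 0.1},{"tx": 0,"ty": 1.5,"tz": 1,"rx": 0,"ry": 0,"rz": 0,"fingers": 0.1}]}}

```text
clock: 9.35
position: [0.5198, 0.0309, 0.136]
eef_rot: [-0.037, 0.953, 0.012, 0.301]
force: [-3.1, -4.2, 5.1]
finger_gap: 0.029
grasp_force: 30.4
```

```bash
python3 st.py
```

```text
9.35 slotxyz [-41.823   0.753  24.413] F_slot [ 0.06  -3.906  6.128] T [-0.932  0.497 -0.065] gap 0.028965304294196782 rot [-0.001  0.    -0.002]
```

Request:
{"api": "play_rows", "payload": {"series": [{"tx": 0,"ty": -0.5,"tz": 0,"rx": 0,"ry": 0,"rz": 0,"fingers": 0.1},{"tx": 0,"ty": -0.9,"tz": 0,"rx": 0,"ry": 0,"rz": 0,"fingers": 0.1},{"tx": 0,"ty": -0.9,"tz": 0.5,"rx": 0,"ry": 0,"rz": 0,"fingers": 0.1},{"tx": 0,"ty": -0.9,"tz": 0.5,"rx": 0,"ry": 0,"rz": 0,"fingers": 0.1}]}}

```text
clock: 9.75
position: [0.5202, 0.0304, 0.1356]
eef_rot: [-0.038, 0.953, 0.012, 0.301]
force: [-2.8, -3.1, 6.0]
finger_gap: 0.0288
grasp_force: 29.4
```

```bash
python3 st.py
```

```text
9.75 slotxyz [-41.739   0.279  23.886] F_slot [ 0.962 -2.819  6.695] T [-0.748  0.399 -0.013] gap 0.02876944415103264 rot [-0.001  0.    -0.001]
```

Request:
{"api": "play_rows", "payload": {"series": [{"tx": 0,"ty": -0.6,"tz": 0,"rx": 0,"ry": 0,"rz": 0,"fingers": 0.1},{"tx": 0,"ty": -0.6,"tz": 0.7,"rx": 0,"ry": 0,"rz": 0,"fingers": 0.1},{"tx": 0,"ty": -0.6,"tz": 1.4,"rx": 0,"ry": 0,"rz": 0,"fingers": 0.1},{"tx": 0,"ty": -0.6,"tz": 1.4,"rx": 0,"ry": 0,"rz": 0,"fingers": 0.1},{"tx": 0,"ty": -0.6,"tz": 1.4,"rx": 0,"ry": 0,"rz": 0,"fingers": 0.1}]}}

```text
clock: 10.25
position: [0.521, 0.03, 0.1344]
eef_rot: [-0.038, 0.953, 0.012, 0.3]
force: [-4.3, -3.2, 6.0]
finger_gap: 0.0291
grasp_force: 29.3
```

```bash
python3 st.py
```

```text
10.25 slotxyz [-41.913  -0.213  22.462] F_slot [-0.331 -2.857  7.535] T [-0.493  0.52  -0.03 ] gap 0.029069712510426227 rot [-0.001  0.    -0.001]
```

Request:
{"api": "play_rows", "payload": {"series": [{"tx": 0,"ty": -0.6,"tz": 0,"rx": 0,"ry": 0,"rz": 0,"fingers": 0.1},{"tx": 0,"ty": -0.6,"tz": 1,"rx": 0,"ry": 0,"rz": 0,"fingers": 0.1},{"tx": 0,"ty": -0.6,"tz": 1,"rx": 0,"ry": 0,"rz": 0,"fingers": 0.1},{"tx": 0,"ty": -0.6,"tz": 1,"rx": 0,"ry": 0,"rz": 0,"fingers": 0.1}]}}

```text
clock: 10.65
position: [0.5214, 0.0298, 0.1335]
eef_rot: [-0.038, 0.953, 0.012, 0.3]
force: [-7.1, -1.0, 6.8]
finger_gap: 0.0288
grasp_force: 29.7
```

```bash
python3 st.py;  python3 - <<'E'
from h import *
s=env.sense();R=Ro.from_quat(s["eef_rot"]).as_matrix()
i=env.camera("top");j=env.camera("scene");np.save("f_scene.npy",j)
for d in(90,-60): print(proj("scene",s["position"]+R@np.array([-d,0,-6.6])/1e3))
cv2.imwrite("pics/f1.png",cv2.resize(j[160:240,245:325,::-1],(560,560),interpolation=cv2.INTER_CUBIC))
E
```

```text
10.65 slotxyz [-42.036  -0.434  21.495] F_slot [-2.02  -0.393  9.661] T [-0.099  0.717  0.02 ] gap 0.02879935269923135 rot [-0.    -0.    -0.001]
[299.62468326 200.04303318]
[257.98761581 212.26341137]
```

View pics/f1.png

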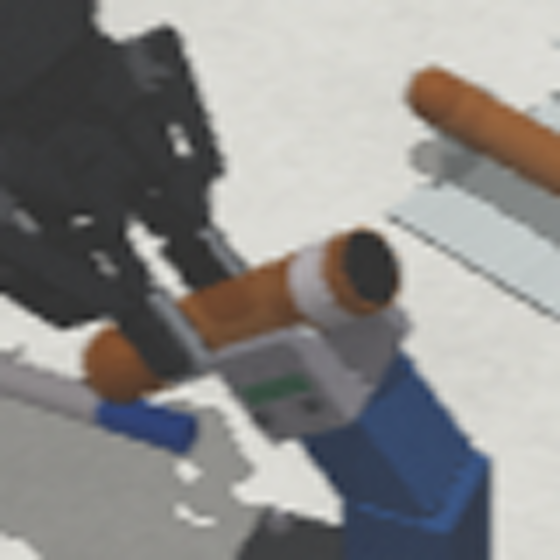

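The tube lies on top of the lips in the picture, with its mouth at (370,267), and force rises with no further entry. So A did not go in and belongs in the red tray. I'll lift it out and refine the tray lines.

Request:
{"api": "play_rows", "payload": {"series": [{"tx": 0,"ty": 0,"tz": -5,"rx": 0,"ry": 0,"rz": 0,"fingers": 0.1},{"tx": 0,"ty": 0,"tz": -20,"rx": 0,"ry": 0,"rz": 0,"fingers": 0.1},{"tx": 0,"ty": 0,"tz": -40,"rx": 0,"ry": 0,"rz": 0,"fingers": 0.1},{"tx": 0,"ty": 0,"tz": -60,"rx": 0,"ry": 0,"rz": 0,"fingers": 0.1},{"tx": 0,"ty": 0,"tz": -65,"rx": 0,"ry": 0,"rz": 0,"fingers": 0.1},{"tx": 0,"ty": 0,"tz": -65,"rx": 0,"ry": 0,"rz": 0,"fingers": 0.1}]}}

```text
clock: 11.35
position: [0.4845, 0.0268, 0.1873]
eef_rot: [-0.038, 0.953, 0.012, 0.301]
force: [0.1, -0.4, -0.6]
finger_gap: 0.0286
grasp_force: 29.7
```

```bash
python3 st.py; python3 - <<'E'
from h import *
np.set_printoptions(precision=4,suppress=True)
T=np.load("acc_top.npy").astype(np.uint8);k=8
big=cv2.cvtColor(cv2.resize(T[160:280,400:500],None,fx=k,fy=k,interpolation=cv2.INTER_LINEAR),cv2.COLOR_BGR2HSV)
for c,f in(("green",lambda h:(abs(h[...,0].astype(int)-65)<20)&(h[...,1]>100)),("red",lambda h:((h[...,0]<6)|(h[...,0]>174))&(h[...,1]>130))):
    q=max(cv2.findContours(f(big).astype(np.uint8),0,1)[0],key=cv2.contourArea)[:,0].astype(float)
    q=(q+.5)/k-.5+[400,160]
    W=np.array([plane("top",p,.035) for p in q])[:,:2];ctr=(W.max(0)+W.min(0))/2
    for nm,ax,sg in(("x-",0,-1),("x+",0,1),("y-",1,-1),("y+",1,1)):
        o=1-ax;half=[.065,.105]
        sel=W[(np.abs(W[:,o]-ctr[o])<half[o]*.75)&((W[:,ax]-ctr[ax])*sg>half[ax]*.6)]
        vx,vy,x0,y0=cv2.fitLine(sel.astype(np.float32),cv2.DIST_HUBER,0,.001,.001).ravel()
        print(c,nm,len(sel),"pt",x0,y0,"deg",np.degrees(np.arctan2(vy,vx)))
s=env.sense();R=Ro.from_quat(s["eef_rot"]).as_matrix()
i=env.camera("top");j=env.camera("scene")[:,:,::-1].copy();h=cv2.cvtColor(j,cv2.COLOR_BGR2HSV)
m=((h[...,0]<18)&(h[...,1]>110)).astype(np.uint8)
for n,d in(("mouth",90),("grasp",0),("bottom",-60)): print(n,proj("scene",s["position"]+R@np.array([-d,0,-6.6])/1e3))
for q in cv2.findContours(m,0,1)[0]:
    r=cv2.minAreaRect(q)
    if cv2.contourArea(q)>30 and 220<r[0][0]<330 and 130<r[0][1]<230: print(r,cv2.boundingRect(q))
cv2.imwrite("pics/g1.png",cv2.resize(j[140:230,230:320],(540,540),interpolation=cv2.INTER_CUBIC))
E
```

```text
11.35 slotxyz [-41.54   -0.494  86.804] F_slot [-0.268 -0.368 -0.582] T [ 0.046  0.663 -0.032] gap 0.028556121931725017 rot [ 0.     0.002 -0.001]
green x- 365 pt 0.5602499 -0.27104366 deg -83.39406
green x+ 360 pt 0.69449663 -0.27019864 deg -83.27797
green y- 223 pt 0.6271429 -0.3793732 deg 6.6437964
green y+ 222 pt 0.63617456 -0.16080967 deg 6.484274
red x- 373 pt 0.3674763 -0.29536802 deg -87.96754
red x+ 367 pt 0.501638 -0.29527593 deg -88.44451
red y- 232 pt 0.4345046 -0.40984905 deg 1.4728426
red y+ 231 pt 0.43429938 -0.19187227 deg 1.4755168
mouth [284.8487 179.0095]
grasp [259.2595 187.8316]
bottom [243.5749 193.239 ]
((245.800048828125, 192.10000610351562), (8.944271087646484, 7.602630615234375), 63.43495178222656) (242, 187, 10, 10)
((264.8706970214844, 183.6982879638672), (9.06014633178711, 16.544612884521484), 66.80140686035156) (256, 177, 17, 14)
((317.9461364746094, 178.96923828125), (32.12499237060547, 6.4498066902160645), 29.744882583618164) (304, 170, 30, 20)
```

View pics/g1.png

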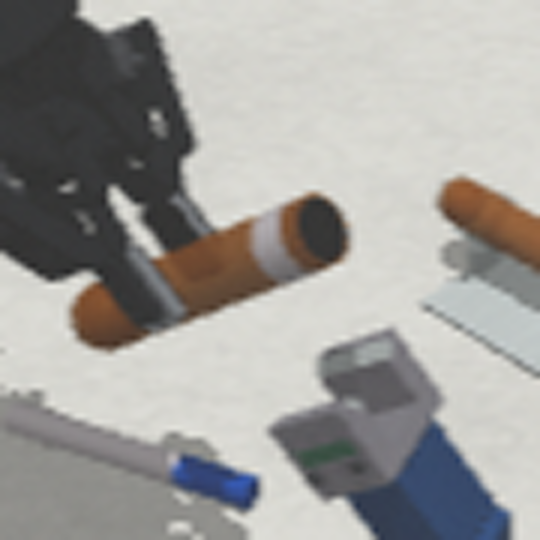

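Tube A is still held well and has tipped only about 1° in the grip. The red groove passes through (0.435,-0.305) with yaw 1.6°. The green groove passes through (0.630,-0.274) with yaw 6.55°.

```bash
python3 - <<'E'
from h import *
s=env.sense();f=(s["position"],Ro.from_quat(s["eef_rot"]).as_matrix())
T=down([.4344,-.290,.12],-88.4)
print(rel(T))
from scipy.spatial.transform import Slerp
sl=Slerp([0,1],Ro.from_matrix([f[1],T[1]]));print(np.degrees((Ro.from_matrix(f[1]).inv()*Ro.from_matrix(T[1])).magnitude()))
print(rel(((f[0]+T[0])/2+[0,0,.04],sl([.5]).as_matrix()[0])))
E
```

```text
(array([  99.2, -311.7,   11.2]), array([0.494, 0.469, 1.567]))
97.8696892440326
(array([  26.7, -155.8,  -27.2]), array([0.247, 0.234, 0.783]))
```

Request:
{"api": "play_rows", "payload": {"series": [{"tx": 9,"ty": -50,"tz": -9,"rx": 0.041,"ry": 0.039,"rz": 0.131,"fingers": 0.1},{"tx": 15,"ty": -80,"tz": -20,"rx": 0.082,"ry": 0.078,"rz": 0.261,"fingers": 0.1},{"tx": 20,"ty": -105,"tz": -25,"rx": 0.123,"ry": 0.117,"rz": 0.392,"fingers": 0.1},{"tx": 23,"ty": -125,"tz": -27,"rx": 0.165,"ry": 0.156,"rz": 0.522,"fingers": 0.1},{"tx": 25,"ty": -142,"tz": -27,"rx": 0.206,"ry": 0.195,"rz": 0.653,"fingers": 0.1},{"tx": 27,"ty": -156,"tz": -27,"rx": 0.247,"ry": 0.234,"rz": 0.783,"fingers": 0.1},{"tx": 35,"ty": -175,"tz": -25,"rx": 0.288,"ry": 0.273,"rz": 0.914,"fingers": 0.1},{"tx": 45,"ty": -200,"tz": -20,"rx": 0.329,"ry": 0.312,"rz": 1.045,"fingers": 0.1},{"tx": 58,"ty": -225,"tz": -15,"rx": 0.37,"ry": 0.352,"rz": 1.175,"fingers": 0.1},{"tx": 70,"ty": -255,"tz": -10,"rx": 0.412,"ry": 0.391,"rz": 1.306,"fingers": 0.1},{"tx": 85,"ty": -285,"tz": 0,"rx": 0.453,"ry": 0.43,"rz": 1.436,"fingers": 0.1},{"tx": 99,"ty": -312,"tz": 11,"rx": 0.494,"ry": 0.469,"rz": 1.567,"fingers": 0.1},{"tx": 99,"ty": -312,"tz": 11,"rx": 0.494,"ry": 0.469,"rz": 1.567,"fingers": 0.1},{"tx": 99,"ty": -312,"tz": 11,"rx": 0.494,"ry": 0.469,"rz": 1.567,"fingers": 0.1},{"tx": 99,"ty": -312,"tz": 11,"rx": 0.494,"ry": 0.469,"rz": 1.567,"fingers": 0.1},{"tx": 99,"ty": -312,"tz": 11,"rx": 0.494,"ry": 0.469,"rz": 1.567,"fingers": 0.1}]}}

```text
clock: 13.05
position: [0.435, -0.2895, 0.1214]
eef_rot: [0.697, 0.717, 0.001, 0.001]
force: [0.0, 0.1, -0.2]
finger_gap: 0.0286
grasp_force: 29.8
```

```bash
cat > st2.py <<'E'
from h import *
import sys
np.set_printoptions(precision=4,suppress=True)
a=[float(v) for v in sys.argv[1:5]]
s=env.sense();print(s["clock"],s["q"],s["position"],"F",s["force"],"T",s["torque"],"gap",s["finger_gap"]);print(rel(down(a[:3],a[3])))
E
python3 st2.py .4344 -.290 .0134 -88.4; python3 - <<'E'
from h import *
# held tube in the scene view, above the tray: measured vs predicted
s=env.sense();R=Ro.from_quat(s["eef_rot"]).as_matrix()
j=env.camera("scene")[:,:,::-1].copy();h=cv2.cvtColor(j,cv2.COLOR_BGR2HSV)
P={n:proj("scene",s["position"]+R@np.array([-d,0,-6.6])/1e3) for n,d in(("mouth",90),("grasp",0),("bottom",-60))};print(P)
m=((h[...,0]>5)&(h[...,0]<18)&(h[...,1]>110)).astype(np.uint8);c=np.mean(list(P.values()),0)
for q in cv2.findContours(m,0,1)[0]:
    r=cv2.minAreaRect(q)
    if cv2.contourArea(q)>25 and np.hypot(*(np.array(r[0])-c))<80: print(r)
E
```

```text
13.05 [-0.0548  0.2202  0.625   1.8946 -0.1474  1.0707  0.6589] [ 0.435  -0.2895  0.1214] F [ 0.0192  0.0711 -0.1961] T [ 0.0108 -0.0312  0.0042] gap 0.02855922769354481
(array([ -0.5,  -0.8, 108. ]), array([ 0.002, -0.   ,  0.002]))
{'mouth': array([135.15442066, 319.52370901]), 'grasp': array([164.38795144, 287.43135044]), 'bottom': array([181.96553065, 268.13481115])}
((139.49998474121094, 313.5), (12.727920532226562, 5.656853675842285), 45.0)
((156.5415802001953, 295.28900146484375), (13.496438026428223, 28.315160751342773), 43.15238952636719)
```

Request:
{"api": "play_rows", "payload": {"series": [{"tx": 0,"ty": -1,"tz": 35,"rx": 0,"ry": 0.02,"rz": 0,"fingers": 0.1},{"tx": 0,"ty": -1,"tz": 70,"rx": 0,"ry": 0.02,"rz": 0,"fingers": 0.1},{"tx": 0,"ty": -1,"tz": 90,"rx": 0,"ry": 0.02,"rz": 0,"fingers": 0.1},{"tx": 0,"ty": -1,"tz": 98,"rx": 0,"ry": 0.02,"rz": 0,"fingers": 0.1},{"tx": 0,"ty": -1,"tz": 101,"rx": 0,"ry": 0.02,"rz": 0,"fingers": 0.1},{"tx": 0,"ty": -1,"tz": 103,"rx": 0,"ry": 0.02,"rz": 0,"fingers": 0.1},{"tx": 0,"ty": -1,"tz": 103,"rx": 0,"ry": 0.02,"rz": 0,"fingers": 0.1},{"tx": 0,"ty": -1,"tz": 103,"rx": 0,"ry": 0.02,"rz": 0,"fingers": 0.1}]}}

```text
clock: 13.9
position: [0.4341, -0.2906, 0.0188]
eef_rot: [0.697, 0.717, 0.007, -0.006]
force: [-0.1, -0.0, -0.7]
finger_gap: 0.0291
grasp_force: 29.8
```

```bash
python3 st2.py .4344 -.290 .0134 -88.4
```

```text
13.9 [ 0.0201  0.3892  0.5755  1.9596 -0.2937  0.8819  0.7802] [ 0.4341 -0.2906  0.0188] F [-0.0556 -0.0365 -0.6938] T [-0.0872  0.0679  0.0005] gap 0.02908280496667039
(array([0.5, 0.3, 5.5]), array([ 0.002, -0.02 , -0.   ]))
```

Request:
{"api": "play_rows", "payload": {"series": [{"tx": 0,"ty": 0,"tz": 1,"rx": 0,"ry": 0,"rz": 0,"fingers": 0.1},{"tx": 0,"ty": 0,"tz": 2,"rx": 0,"ry": 0,"rz": 0,"fingers": 0.1},{"tx": 0,"ty": 0,"tz": 3,"rx": 0,"ry": 0,"rz": 0,"fingers": 0.1},{"tx": 0,"ty": 0,"tz": 4,"rx": 0,"ry": 0,"rz": 0,"fingers": 0.1},{"tx": 0,"ty": 0,"tz": 4,"rx": 0,"ry": 0,"rz": 0,"fingers": 0.1}]}}

```text
clock: 14.4
position: [0.4334, -0.2903, 0.0138]
eef_rot: [0.697, 0.717, 0.007, -0.007]
force: [-0.2, -0.2, -1.0]
finger_gap: 0.0287
grasp_force: 29.8
```

```bash
python3 st2.py .4344 -.290 .0134 -88.4
```

```text
14.4 [ 0.0234  0.3976  0.572   1.9624 -0.2992  0.8737  0.7843] [ 0.4334 -0.2903  0.0138] F [-0.2443 -0.1523 -0.9591] T [ 0.0041 -0.0419 -0.0236] gap 0.02867436867689817
(array([0.2, 1. , 0.4]), array([-0.   , -0.02 , -0.001]))
```

Request:
{"api": "play_rows", "payload": {"series": [{"tx": 0,"ty": 0.5,"tz": 0.7,"rx": 0,"ry": 0,"rz": 0,"fingers": 0.1},{"tx": 0,"ty": 1,"tz": 1.3,"rx": 0,"ry": 0,"rz": 0,"fingers": 0.1},{"tx": 0,"ty": 1,"tz": 1.5,"rx": 0,"ry": 0,"rz": 0,"fingers": 0.1},{"tx": 0,"ty": 1,"tz": 1.5,"rx": 0,"ry": 0,"rz": 0,"fingers": 0.1}]}}

```text
clock: 14.8
position: [0.434, -0.2905, 0.0129]
eef_rot: [0.697, 0.717, 0.007, -0.008]
force: [-6.4, 1.2, 11.1]
finger_gap: 0.0287
grasp_force: 31.0
```

```bash
python3 st2.py .4344 -.290 .0134 -88.4
```

```text
14.8 [ 0.0245  0.4007  0.5712  1.9607 -0.3011  0.8734  0.7852] [ 0.434  -0.2905  0.0129] F [-6.436   1.1865 11.1353] T [0.4248 1.2972 0.1999] gap 0.028738619932435813
(array([ 0.5,  0.4, -0.4]), array([-0.   , -0.021, -0.001]))
```

Tube A is touching the groove. I'll ease off slightly, release it, and rise.

Request:
{"api": "play_rows", "payload": {"series": [{"tx": 0,"ty": -1,"tz": -0.6,"rx": 0,"ry": 0,"rz": 0,"fingers": 0.1},{"tx": 0,"ty": -1,"tz": -0.6,"rx": 0,"ry": 0,"rz": 0,"fingers": 0.38},{"tx": 0,"ty": -1,"tz": -0.6,"rx": 0,"ry": 0,"rz": 0,"fingers": 0.45},{"tx": 0,"ty": -1,"tz": -0.6,"rx": 0,"ry": 0,"rz": 0,"fingers": 0.55},{"tx": 0,"ty": -1,"tz": -0.6,"rx": 0,"ry": 0,"rz": 0,"fingers": 0.6},{"tx": 0,"ty": -1,"tz": -0.6,"rx": 0,"ry": 0,"rz": 0,"fingers": 0.6},{"tx": 0,"ty": -1,"tz": -15,"rx": 0,"ry": 0,"rz": 0,"fingers": 0.6},{"tx": 0,"ty": -1,"tz": -40,"rx": 0,"ry": 0,"rz": 0,"fingers": 0.6},{"tx": 0,"ty": -1,"tz": -80,"rx": 0,"ry": 0,"rz": 0,"fingers": 0.8},{"tx": 0,"ty": -1,"tz": -130,"rx": 0,"ry": 0,"rz": 0,"fingers": 1},{"tx": 0,"ty": -1,"tz": -180,"rx": 0,"ry": 0,"rz": 0,"fingers": 1},{"tx": 0,"ty": -1,"tz": -190,"rx": 0,"ry": 0,"rz": 0,"fingers": 1},{"tx": 0,"ty": -1,"tz": -190,"rx": 0,"ry": 0,"rz": 0,"fingers": 1}]}}

```text
clock: 16.1
position: [0.4344, -0.2948, 0.205]
eef_rot: [0.697, 0.717, 0.008, -0.005]
force: [-0.8, 0.2, -0.7]
finger_gap: 0.0854
grasp_force: 0.0
```

```bash
cat > amb.py <<'E'
from h import *
np.set_printoptions(precision=4,suppress=True)
for n in("scene","top"):
    j=env.camera(n)[:,:,::-1].copy();h=cv2.cvtColor(j,cv2.COLOR_BGR2HSV)
    m=((h[...,0]>5)&(h[...,0]<18)&(h[...,1]>110)&(h[...,2]>30)).astype(np.uint8)
    for q in cv2.findContours(m,0,1)[0]:
        r=cv2.minAreaRect(q)
        if cv2.contourArea(q)>40 and max(r[1])>2*min(r[1]):
            b=cv2.boxPoints(r);e=sorted([(b[i]+b[(i+1)%4])/2 for i in range(4)],key=lambda p:-np.hypot(*(p-np.array(r[0]))))[:2]
            print(n,np.round(r[0],1),np.round(r[1],1),"ends@.02",plane(n,e[0],.02)[:2],plane(n,e[1],.02)[:2])
E
python3 amb.py; python3 st2.py .5089 .2853 .20 -12.7
```

```text
scene [151.1 342.7] [13.   4.9] ends@.02 [ 0.4177 -0.3651] [ 0.4517 -0.3694]
scene [338.2 301.1] [21.5 10.3] ends@.02 [ 0.7296 -0.0834] [ 0.7774 -0.0649]
scene [174.4 315.6] [12.9 52.8] ends@.02 [ 0.4322 -0.225 ] [ 0.4346 -0.3475]
scene [318. 179.] [32.1  6.3] ends@.02 [0.4378 0.3305] [0.5527 0.3014]
scene [574.9 254.5] [290.  104.9] ends@.02 [ 1.2774 -0.0656] [1.1709 1.1496]
scene [478.6 107.1] [11.4  5.3] ends@.02 [0.8231 0.9993] [0.8658 0.998 ]
top [446. 248.] [ 8. 36.] ends@.02 [ 0.436  -0.3508] [ 0.4326 -0.227 ]
top [278.6 220. ] [ 5.6 35.2] ends@.02 [0.5744 0.2755] [0.4563 0.3057]
top [248.3 164. ] [20.8  9.1] ends@.02 [0.7434 0.4262] [0.6789 0.3861]
top [584.5 127.6] [33.5 70.6] ends@.02 [ 0.9038 -0.9222] [ 0.8516 -0.6687]
top [492.6 107.3] [30.1 78.9] ends@.02 [ 0.9359 -0.3242] [ 0.9538 -0.6102]
top [550.5  47. ] [ 8. 31.] ends@.02 [ 1.1862 -0.7477] [ 1.183  -0.6327]
top [482.5  45. ] [ 8. 23.] ends@.02 [ 1.1867 -0.4809] [ 1.1843 -0.3956]
top [452.  44.] [ 8. 36.] ends@.02 [ 1.1882 -0.392 ] [ 1.1844 -0.2585]
top [407.9  43.5] [54.   7.5] ends@.02 [ 1.186  -0.0617] [ 1.1813 -0.2616]
top [358.  42.] [ 8. 50.] ends@.02 [ 1.1871 -0.0693] [1.1819 0.1162]
top [314.5  40.5] [ 7. 21.] ends@.02 [1.187 0.146] [1.1849 0.224 ]
top [278.1  39.5] [40.   8.2] ends@.02 [1.1865 0.3946] [1.1859 0.2458]
top [215.5  38. ] [ 8. 35.] ends@.02 [1.1874 0.4879] [1.1838 0.6178]
top [57.5 34.5] [ 7. 43.] ends@.02 [1.1854 1.0607] [1.1809 1.2203]
16.2 [-0.0721  0.1435  0.6528  1.7894 -0.1092  1.252   0.6386] [ 0.4331 -0.2938  0.2016] F [ 0.165  -0.2629 -0.3275] T [-0.0152 -0.0424 -0.0243] gap 0.08542460639945135
(array([576.6,  91.6,  13.5]), array([ 0.013, -0.018, -1.322]))
```

Tube A lies along the middle groove of the red tray; both views agree on x ≈ 0.434. Now tube B.

Request:
{"api": "play_rows", "payload": {"series": [{"tx": 48,"ty": -5,"tz": -8,"rx": 0.001,"ry": -0.002,"rz": -0.11,"fingers": 1},{"tx": 95,"ty": -5,"tz": -15,"rx": 0.002,"ry": -0.003,"rz": -0.22,"fingers": 1},{"tx": 143,"ty": -5,"tz": -20,"rx": 0.003,"ry": -0.005,"rz": -0.33,"fingers": 1},{"tx": 190,"ty": 0,"tz": -25,"rx": 0.004,"ry": -0.006,"rz": -0.44,"fingers": 1},{"tx": 238,"ty": 5,"tz": -25,"rx": 0.005,"ry": -0.008,"rz": -0.55,"fingers": 1},{"tx": 285,"ty": 15,"tz": -25,"rx": 0.007,"ry": -0.009,"rz": -0.66,"fingers": 1},{"tx": 333,"ty": 25,"tz": -25,"rx": 0.008,"ry": -0.01,"rz": -0.77,"fingers": 1},{"tx": 380,"ty": 38,"tz": -20,"rx": 0.009,"ry": -0.012,"rz": -0.88,"fingers": 1},{"tx": 428,"ty": 50,"tz": -10,"rx": 0.01,"ry": -0.014,"rz": -0.99,"fingers": 1},{"tx": 475,"ty": 65,"tz": 0,"rx": 0.011,"ry": -0.015,"rz": -1.1,"fingers": 1},{"tx": 522,"ty": 78,"tz": 10,"rx": 0.012,"ry": -0.016,"rz": -1.21,"fingers": 1},{"tx": 560,"ty": 88,"tz": 40,"rx": 0.013,"ry": -0.018,"rz": -1.3,"fingers": 1},{"tx": 577,"ty": 92,"tz": 70,"rx": 0.013,"ry": -0.018,"rz": -1.322,"fingers": 1},{"tx": 577,"ty": 92,"tz": 105,"rx": 0.013,"ry": -0.018,"rz": -1.322,"fingers": 1},{"tx": 577,"ty": 92,"tz": 115,"rx": 0.013,"ry": -0.018,"rz": -1.322,"fingers": 1},{"tx": 577,"ty": 92,"tz": 115,"rx": 0.013,"ry": -0.018,"rz": -1.322,"fingers": 1},{"tx": 577,"ty": 92,"tz": 115,"rx": 0.013,"ry": -0.018,"rz": -1.322,"fingers": 1}]}}

```text
clock: 17.9
position: [0.5103, 0.2869, 0.1]
eef_rot: [0.111, 0.994, -0.0, 0.001]
force: [1.3, 0.6, 0.6]
finger_gap: 0.0854
grasp_force: 0.0
```

```bash
python3 st2.py .5089 .2853 .035 -12.7
```

```text
17.9 [-0.6638  0.3497  0.0879  1.7281 -0.0332  1.0642  0.783 ] [0.5103 0.2869 0.1   ] F [1.2691 0.5604 0.565 ] T [0.0139 0.0068 0.0038] gap 0.08540618063432252
(array([ 1.1, -1.8, 65. ]), array([ 0.   ,  0.002, -0.001]))
```

Request:
{"api": "play_rows", "payload": {"series": [{"tx": 1,"ty": -2,"tz": 30,"rx": 0,"ry": 0,"rz": 0,"fingers": 1},{"tx": 1,"ty": -2,"tz": 55,"rx": 0,"ry": 0,"rz": 0,"fingers": 1},{"tx": 1,"ty": -2,"tz": 65,"rx": 0,"ry": 0,"rz": 0,"fingers": 1},{"tx": 1,"ty": -2,"tz": 65,"rx": 0,"ry": 0,"rz": 0,"fingers": 1},{"tx": 1,"ty": -2,"tz": 65,"rx": 0,"ry": 0,"rz": 0,"fingers": 0.5},{"tx": 1,"ty": -2,"tz": 65,"rx": 0,"ry": 0,"rz": 0,"fingers": 0.4},{"tx": 1,"ty": -2,"tz": 65,"rx": 0,"ry": 0,"rz": 0,"fingers": 0.3},{"tx": 1,"ty": -2,"tz": 65,"rx": 0,"ry": 0,"rz": 0,"fingers": 0.2},{"tx": 1,"ty": -2,"tz": 65,"rx": 0,"ry": 0,"rz": 0,"fingers": 0.15},{"tx": 1,"ty": -2,"tz": 65,"rx": 0,"ry": 0,"rz": 0,"fingers": 0.1},{"tx": 1,"ty": -2,"tz": 65,"rx": 0,"ry": 0,"rz": 0,"fingers": 0.1},{"tx": 1,"ty": -2,"tz": 65,"rx": 0,"ry": 0,"rz": 0,"fingers": 0.1}], "force": 30}}

```text
clock: 19.1
position: [0.5092, 0.2875, 0.0352]
eef_rot: [0.11, 0.994, 0.001, 0.001]
force: [0.5, 5.6, 3.9]
finger_gap: 0.0237
grasp_force: 32.1
```

Request:
{"api": "play_rows", "payload": {"series": [{"tx": 0,"ty": 1.5,"tz": -2,"rx": 0,"ry": 0,"rz": 0,"fingers": 0.1},{"tx": 0,"ty": 2,"tz": -15,"rx": 0,"ry": 0,"rz": 0,"fingers": 0.1},{"tx": 0,"ty": 2,"tz": -40,"rx": 0,"ry": 0,"rz": 0,"fingers": 0.1},{"tx": 0,"ty": 2,"tz": -80,"rx": 0,"ry": 0,"rz": 0,"fingers": 0.1},{"tx": 0,"ty": 2,"tz": -120,"rx": 0,"ry": 0,"rz": 0,"fingers": 0.1},{"tx": 0,"ty": 2,"tz": -160,"rx": 0,"ry": 0,"rz": 0,"fingers": 0.1},{"tx": 0,"ty": 2,"tz": -170,"rx": 0,"ry": 0,"rz": 0,"fingers": 0.1},{"tx": 0,"ty": 2,"tz": -170,"rx": 0,"ry": 0,"rz": 0,"fingers": 0.1}]}}

```text
clock: 19.9
position: [0.5094, 0.2878, 0.2064]
eef_rot: [0.111, 0.994, 0.001, 0.002]
force: [0.4, -0.1, -0.9]
finger_gap: 0.0237
grasp_force: 31.2
```

```bash
python3 - <<'E'
from h import *
s=env.sense();print(s["clock"],s["position"],s["finger_gap"],s["force"])
print(rel(slot_pose(-42,-.4,80)))
E
```

```text
19.9 [0.50941353 0.28775557 0.20641366] 0.023655292241821713 [ 0.41622879 -0.13681999 -0.86742899]
(array([ -36.4, -259. ,   24.6]), array([-0.091, -0.602, -0.293]))
```

Request:
{"api": "play_rows", "payload": {"series": [{"tx": 30,"ty": 0,"tz": -10,"rx": -0.02,"ry": -0.12,"rz": -0.06,"fingers": 0.1},{"tx": 40,"ty": -20,"tz": -20,"rx": -0.04,"ry": -0.24,"rz": -0.12,"fingers": 0.1},{"tx": 35,"ty": -50,"tz": -20,"rx": -0.055,"ry": -0.36,"rz": -0.17,"fingers": 0.1},{"tx": 25,"ty": -85,"tz": -15,"rx": -0.07,"ry": -0.48,"rz": -0.23,"fingers": 0.1},{"tx": 10,"ty": -125,"tz": -10,"rx": -0.091,"ry": -0.602,"rz": -0.293,"fingers": 0.1},{"tx": 0,"ty": -165,"tz": 0,"rx": -0.091,"ry": -0.602,"rz": -0.293,"fingers": 0.1},{"tx": -15,"ty": -205,"tz": 10,"rx": -0.091,"ry": -0.602,"rz": -0.293,"fingers": 0.1},{"tx": -28,"ty": -240,"tz": 20,"rx": -0.091,"ry": -0.602,"rz": -0.293,"fingers": 0.1},{"tx": -36,"ty": -259,"tz": 25,"rx": -0.091,"ry": -0.602,"rz": -0.293,"fingers": 0.1},{"tx": -36,"ty": -259,"tz": 25,"rx": -0.091,"ry": -0.602,"rz": -0.293,"fingers": 0.1},{"tx": -36,"ty": -259,"tz": 25,"rx": -0.091,"ry": -0.602,"rz": -0.293,"fingers": 0.1},{"tx": -36,"ty": -259,"tz": 25,"rx": -0.091,"ry": -0.602,"rz": -0.293,"fingers": 0.1}]}}

```text
clock: 21.1
position: [0.4865, 0.0278, 0.1786]
eef_rot: [-0.039, 0.954, 0.011, 0.298]
force: [0.5, 0.0, -0.6]
finger_gap: 0.0236
grasp_force: 31.1
```

```bash
python3 st.py; cat > held.py <<'E'
from h import *
s=env.sense();R=Ro.from_quat(s["eef_rot"]).as_matrix()
pt=lambda d:s["position"]+R@np.array([-d,0,-5])/1e3
im=env.camera("top")[:,:,::-1].copy();h=cv2.cvtColor(im,cv2.COLOR_BGR2HSV);m=((h[...,0]<18)&(h[...,1]>90)&(h[...,2]>40))
P=np.array([proj("top",pt(t)) for t in(90,0)])
for r in range(int(P[0,1])+2,int(P[1,1]),2):
    c=np.where(m[r,345:375])[0]+345;u=P[0]+(P[1]-P[0])*(r-P[0,1])/(P[1,1]-P[0,1])
    if len(c): print(r,c.min(),c.max(),"pred",u[0].round(2))
print("scene mouth",proj("scene",pt(90)))
j=env.camera("scene")[:,:,::-1].copy();h=cv2.cvtColor(j,cv2.COLOR_BGR2HSV);m=((h[...,0]>5)&(h[...,0]<18)&(h[...,1]>110)).astype(np.uint8)
for q in cv2.findContours(m,0,1)[0]:
    r=cv2.minAreaRect(q)
    if cv2.contourArea(q)>8 and 225<r[0][0]<315 and 150<r[0][1]<230: print(np.round(r[0],1),np.round(r[1],1),r[2],cv2.boundingRect(q))
E
python3 held.py; python3 - <<'E'
from h import *
print(rel(slot_pose(-42,-.4,32)))
E
```

```text
21.1 slotxyz [-44.813   0.376  78.499] F_slot [ 0.123 -0.022 -0.779] T [-0.027  0.667 -0.002] gap 0.02357851756630343 rot [-0.001 -0.004  0.002]
203 356 363 pred 359.35
205 358 362 pred 359.34
211 356 356 pred 359.32
213 356 362 pred 359.31
215 356 362 pred 359.31
217 356 362 pred 359.3
219 356 362 pred 359.29
221 356 362 pred 359.29
223 356 362 pred 359.28
225 356 362 pred 359.27
227 356 362 pred 359.27
scene mouth [286.51628553 182.45549638]
[248.5 194.5] [7.1 7.1] 45.0 (245, 190, 8, 9)
[268.  187.4] [ 7.6 16.8] 71.56504821777344 (259, 182, 18, 11)
[282.2 182.7] [7.1 2.5] 81.8698959350586 (281, 179, 4, 8)
(array([-2.6, -0.8, 46.7]), array([-0.   , -0.004,  0.003]))
```

Request:
{"api": "play_rows", "payload": {"series": [{"tx": -2.6,"ty": -0.8,"tz": 20,"rx": 0,"ry": -0.004,"rz": 0.003,"fingers": 0.1},{"tx": -2.6,"ty": -0.8,"tz": 38,"rx": 0,"ry": -0.004,"rz": 0.003,"fingers": 0.1},{"tx": -2.6,"ty": -0.8,"tz": 47,"rx": 0,"ry": -0.004,"rz": 0.003,"fingers": 0.1},{"tx": -2.6,"ty": -0.8,"tz": 49,"rx": 0,"ry": -0.004,"rz": 0.003,"fingers": 0.1},{"tx": -2.6,"ty": -0.8,"tz": 51,"rx": 0,"ry": -0.004,"rz": 0.003,"fingers": 0.1},{"tx": -2.6,"ty": -0.8,"tz": 53,"rx": 0,"ry": -0.004,"rz": 0.003,"fingers": 0.1},{"tx": -2.6,"ty": -0.8,"tz": 53,"rx": 0,"ry": -0.004,"rz": 0.003,"fingers": 0.1},{"tx": -2.6,"ty": -0.8,"tz": 53,"rx": 0,"ry": -0.004,"rz": 0.003,"fingers": 0.1}]}}

```text
clock: 22.0
position: [0.5193, 0.0289, 0.1375]
eef_rot: [-0.037, 0.953, 0.012, 0.301]
force: [-0.0, 0.3, 0.2]
finger_gap: 0.024
grasp_force: 31.1
```

```bash
python3 st.py
```

```text
22.0 slotxyz [-41.527  -1.181  26.009] F_slot [0.11  0.335 0.171] T [ 0.067  0.67  -0.037] gap 0.0240164826350424 rot [-0.001  0.001 -0.002]
```

Request:
{"api": "play_rows", "payload": {"series": [{"tx": 0,"ty": 0.7,"tz": 1,"rx": 0,"ry": 0,"rz": 0,"fingers": 0.1},{"tx": 0,"ty": 0.7,"tz": 2,"rx": 0,"ry": 0,"rz": 0,"fingers": 0.1},{"tx": 0,"ty": 0.7,"tz": 3,"rx": 0,"ry": 0,"rz": 0,"fingers": 0.1},{"tx": 0,"ty": 0.7,"tz": 4,"rx": 0,"ry": 0,"rz": 0,"fingers": 0.1},{"tx": 0,"ty": 0.7,"tz": 5,"rx": 0,"ry": 0,"rz": 0,"fingers": 0.1},{"tx": 0,"ty": 0.7,"tz": 5,"rx": 0,"ry": 0,"rz": 0,"fingers": 0.1}]}}

```text
clock: 22.6
position: [0.5222, 0.0299, 0.133]
eef_rot: [-0.037, 0.953, 0.012, 0.301]
force: [-0.4, 1.6, -1.0]
finger_gap: 0.0236
grasp_force: 31.0
```

```bash
python3 st.py
```

```text
22.6 slotxyz [-41.681  -0.373  20.644] F_slot [-0.829  1.603 -0.622] T [0.41  0.591 0.116] gap 0.023588363471613277 rot [-0.001  0.001 -0.002]
```

Request:
{"api": "play_rows", "payload": {"series": [{"tx": 0,"ty": 0.4,"tz": 1,"rx": 0,"ry": 0,"rz": 0,"fingers": 0.1},{"tx": 0,"ty": 0.4,"tz": 2,"rx": 0,"ry": 0,"rz": 0,"fingers": 0.1},{"tx": 0,"ty": 0.4,"tz": 3,"rx": 0,"ry": 0,"rz": 0,"fingers": 0.1},{"tx": 0,"ty": 0.4,"tz": 4,"rx": 0,"ry": 0,"rz": 0,"fingers": 0.1},{"tx": 0,"ty": 0.4,"tz": 4,"rx": 0,"ry": 0,"rz": 0,"fingers": 0.1}]}}

```text
clock: 23.1
position: [0.5243, 0.0303, 0.1296]
eef_rot: [-0.037, 0.953, 0.012, 0.301]
force: [-0.4, 0.5, 0.1]
finger_gap: 0.0237
grasp_force: 31.0
```

```bash
python3 st.py
```

```text
23.1 slotxyz [-41.847  -0.194  16.617] F_slot [-0.228  0.572  0.325] T [0.175 0.634 0.061] gap 0.023719829254128598 rot [-0.001  0.    -0.002]
```

Entering freely; axis now at about 21.6 mm, below where the thick tube stopped. I'll carry on to the floor.

Request:
{"api": "play_rows", "payload": {"series": [{"tx": 0,"ty": 0.2,"tz": 1,"rx": 0,"ry": 0,"rz": 0,"fingers": 0.1},{"tx": 0,"ty": 0.2,"tz": 2,"rx": 0,"ry": 0,"rz": 0,"fingers": 0.1},{"tx": 0,"ty": 0.2,"tz": 3,"rx": 0,"ry": 0,"rz": 0,"fingers": 0.1},{"tx": 0,"ty": 0.2,"tz": 4,"rx": 0,"ry": 0,"rz": 0,"fingers": 0.1},{"tx": 0,"ty": 0.2,"tz": 5,"rx": 0,"ry": 0,"rz": 0,"fingers": 0.1},{"tx": 0,"ty": 0.2,"tz": 6,"rx": 0,"ry": 0,"rz": 0,"fingers": 0.1},{"tx": 0,"ty": 0.2,"tz": 6,"rx": 0,"ry": 0,"rz": 0,"fingers": 0.1}]}}

```text
clock: 23.8
position: [0.5278, 0.0308, 0.1247]
eef_rot: [-0.037, 0.953, 0.012, 0.301]
force: [0.3, -0.9, -0.6]
finger_gap: 0.0236
grasp_force: 31.0
```

```bash
python3 st.py
```

```text
23.8 slotxyz [-41.859  -0.004  10.606] F_slot [-0.15  -0.956 -0.648] T [ 0.01   0.705 -0.003] gap 0.023571690407335696 rot [-0.001  0.    -0.002]
```

Request:
{"api": "play_rows", "payload": {"series": [{"tx": 0,"ty": 0,"tz": 0.8,"rx": 0,"ry": 0,"rz": 0,"fingers": 0.1},{"tx": 0,"ty": 0,"tz": 1.6,"rx": 0,"ry": 0,"rz": 0,"fingers": 0.1},{"tx": 0,"ty": 0,"tz": 2.4,"rx": 0,"ry": 0,"rz": 0,"fingers": 0.1},{"tx": 0,"ty": 0,"tz": 2.4,"rx": 0,"ry": 0,"rz": 0,"fingers": 0.1}]}}

```text
clock: 24.2
position: [0.529, 0.0307, 0.1228]
eef_rot: [-0.037, 0.953, 0.012, 0.301]
force: [-8.1, -1.8, 6.1]
finger_gap: 0.0234
grasp_force: 31.5
```

```bash
python3 st.py
```

```text
24.2 slotxyz [-41.966  -0.208   8.369] F_slot [-3.242 -1.187  9.669] T [-0.205  1.046 -0.016] gap 0.023374912676556208 rot [-0.001  0.    -0.002]
```

Request:
{"api": "play_rows", "payload": {"series": [{"tx": 0,"ty": 0,"tz": 0.7,"rx": 0,"ry": 0,"rz": 0,"fingers": 0.1},{"tx": 0,"ty": 0,"tz": 0.7,"rx": 0,"ry": 0,"rz": 0,"fingers": 0.1},{"tx": 0,"ty": 0,"tz": 0.7,"rx": 0,"ry": 0,"rz": 0,"fingers": 0.1}]}}

```text
clock: 24.5
position: [0.5292, 0.0307, 0.1221]
eef_rot: [-0.037, 0.953, 0.012, 0.3]
force: [-9.1, -1.9, 7.6]
finger_gap: 0.0235
grasp_force: 31.8
```

```bash
python3 st.py
```

```text
24.5 slotxyz [-42.145  -0.211   7.703] F_slot [-3.207 -1.124 11.507] T [-0.257  1.201 -0.035] gap 0.023493503618071877 rot [-0.001 -0.    -0.002]
```

Tube B is on the slot floor, with its axis at about 12.7 mm, so it goes in and belongs in the green tray. I'll lift it out along the slot normal.

Request:
{"api": "play_rows", "payload": {"series": [{"tx": 0,"ty": 0,"tz": -5,"rx": 0,"ry": 0,"rz": 0,"fingers": 0.1},{"tx": 0,"ty": 0,"tz": -15,"rx": 0,"ry": 0,"rz": 0,"fingers": 0.1},{"tx": 0,"ty": 0,"tz": -30,"rx": 0,"ry": 0,"rz": 0,"fingers": 0.1},{"tx": 0,"ty": 0,"tz": -50,"rx": 0,"ry": 0,"rz": 0,"fingers": 0.1},{"tx": 0,"ty": 0,"tz": -70,"rx": 0,"ry": 0,"rz": 0,"fingers": 0.1},{"tx": 0,"ty": 0,"tz": -80,"rx": 0,"ry": 0,"rz": 0,"fingers": 0.1},{"tx": 0,"ty": 0,"tz": -80,"rx": 0,"ry": 0,"rz": 0,"fingers": 0.1},{"tx": 0,"ty": 0,"tz": -80,"rx": 0,"ry": 0,"rz": 0,"fingers": 0.1}]}}

```text
clock: 25.3
position: [0.4839, 0.0273, 0.1878]
eef_rot: [-0.037, 0.953, 0.012, 0.301]
force: [-0.3, -0.5, -0.1]
finger_gap: 0.0237
grasp_force: 30.7
```

```bash
python3 st.py; python3 held.py; python3 - <<'E'
from h import *
a=np.radians(6.55);c=np.array([.630,-.274,.12]);g=c+.015*np.array([-np.sin(a),np.cos(a),0]);print(g)
s=env.sense();f=(s["position"],Ro.from_quat(s["eef_rot"]).as_matrix())
print(rel(down(g,-83.45)))
from scipy.spatial.transform import Slerp
sl=Slerp([0,1],Ro.from_matrix([f[1],down(g,-83.45)[1]]))
for w,p in((.33,[.45,-.09,.21]),(.67,[.52,-.2,.21]),(1,[g[0],g[1],.16])): print(rel((np.array(p),sl([w]).as_matrix()[0])))
E
```

```text
25.3 slotxyz [-41.706   0.085  87.579] F_slot [-0.346 -0.45   0.099] T [0.036 0.669 0.027] gap 0.02365847393253252 rot [-0.001  0.001 -0.002]
204 361 363 pred 360.0
206 357 363 pred 359.98
214 357 363 pred 359.9
216 357 363 pred 359.88
218 357 363 pred 359.86
220 356 363 pred 359.84
222 357 362 pred 359.81
224 357 363 pred 359.79
226 356 363 pred 359.77
scene mouth [285.08833837 179.18574753]
[246.9 191.9] [7.3 7. ] 71.56504821777344 (244, 188, 8, 9)
[266.4 183.9] [ 7.2 16.5] 70.01689147949219 (258, 178, 17, 12)
[ 0.62828895 -0.25909791  0.12      ]
(array([ -61.3, -296.7,  124.8]), array([0.467, 0.484, 1.483]))
(array([  21.9, -114.2,  -43.3]), array([0.154, 0.16 , 0.489]))
(array([ -28.3, -229.4,   -8.2]), array([0.313, 0.325, 0.993]))
(array([ -84.3, -296.7,   92. ]), array([0.467, 0.484, 1.483]))
```

Request:
{"api": "play_rows", "payload": {"series": [{"tx": 7,"ty": -38,"tz": -20,"rx": 0.04,"ry": 0.04,"rz": 0.12,"fingers": 0.1},{"tx": 14,"ty": -65,"tz": -35,"rx": 0.08,"ry": 0.08,"rz": 0.245,"fingers": 0.1},{"tx": 19,"ty": -90,"tz": -43,"rx": 0.115,"ry": 0.12,"rz": 0.37,"fingers": 0.1},{"tx": 22,"ty": -114,"tz": -43,"rx": 0.154,"ry": 0.16,"rz": 0.489,"fingers": 0.1},{"tx": 10,"ty": -143,"tz": -35,"rx": 0.194,"ry": 0.2,"rz": 0.615,"fingers": 0.1},{"tx": -3,"ty": -172,"tz": -26,"rx": 0.234,"ry": 0.24,"rz": 0.74,"fingers": 0.1},{"tx": -16,"ty": -200,"tz": -17,"rx": 0.274,"ry": 0.283,"rz": 0.866,"fingers": 0.1},{"tx": -28,"ty": -229,"tz": -8,"rx": 0.313,"ry": 0.325,"rz": 0.993,"fingers": 0.1},{"tx": -42,"ty": -246,"tz": 17,"rx": 0.352,"ry": 0.365,"rz": 1.115,"fingers": 0.1},{"tx": -56,"ty": -263,"tz": 42,"rx": 0.39,"ry": 0.405,"rz": 1.238,"fingers": 0.1},{"tx": -70,"ty": -280,"tz": 67,"rx": 0.428,"ry": 0.445,"rz": 1.36,"fingers": 0.1},{"tx": -84,"ty": -297,"tz": 92,"rx": 0.467,"ry": 0.484,"rz": 1.483,"fingers": 0.1},{"tx": -61,"ty": -297,"tz": 125,"rx": 0.467,"ry": 0.484,"rz": 1.483,"fingers": 0.1},{"tx": -61,"ty": -297,"tz": 125,"rx": 0.467,"ry": 0.484,"rz": 1.483,"fingers": 0.1},{"tx": -61,"ty": -297,"tz": 125,"rx": 0.467,"ry": 0.484,"rz": 1.483,"fingers": 0.1},{"tx": -61,"ty": -297,"tz": 125,"rx": 0.467,"ry": 0.484,"rz": 1.483,"fingers": 0.1}]}}

```text
clock: 27.0
position: [0.6285, -0.2593, 0.1224]
eef_rot: [0.666, 0.746, 0.001, 0.001]
force: [0.5, -0.5, -1.0]
finger_gap: 0.0235
grasp_force: 30.7
```

```bash
python3 st2.py .6283 -.259 .0123 -83.45
```

```text
27.0 [-0.1466  0.6029  0.6843  1.4631 -0.3945  1.2122  0.7033] [ 0.6285 -0.2593  0.1224] F [ 0.4596 -0.4695 -0.9908] T [-0.0169  0.0064 -0.0009] gap 0.02350977611071003
(array([  0.4,  -0.6, 110.1]), array([0.004, 0.   , 0.   ]))
```

Request:
{"api": "play_rows", "payload": {"series": [{"tx": 0,"ty": -0.5,"tz": 35,"rx": 0.004,"ry": 0.015,"rz": 0,"fingers": 0.1},{"tx": 0,"ty": -0.5,"tz": 70,"rx": 0.004,"ry": 0.015,"rz": 0,"fingers": 0.1},{"tx": 0,"ty": -0.5,"tz": 92,"rx": 0.004,"ry": 0.015,"rz": 0,"fingers": 0.1},{"tx": 0,"ty": -0.5,"tz": 100,"rx": 0.004,"ry": 0.015,"rz": 0,"fingers": 0.1},{"tx": 0,"ty": -0.5,"tz": 104,"rx": 0.004,"ry": 0.015,"rz": 0,"fingers": 0.1},{"tx": 0,"ty": -0.5,"tz": 106,"rx": 0.004,"ry": 0.015,"rz": 0,"fingers": 0.1},{"tx": 0,"ty": -0.5,"tz": 106,"rx": 0.004,"ry": 0.015,"rz": 0,"fingers": 0.1},{"tx": 0,"ty": -0.5,"tz": 106,"rx": 0.004,"ry": 0.015,"rz": 0,"fingers": 0.1}]}}

```text
clock: 27.8
position: [0.6286, -0.2594, 0.0156]
eef_rot: [0.666, 0.746, 0.005, -0.006]
force: [0.1, -0.4, -1.3]
finger_gap: 0.024
grasp_force: 30.7
```

```bash
python3 st2.py .6283 -.259 .0123 -83.45
```

```text
27.8 [-0.0998  0.7211  0.6206  1.5234 -0.4713  1.0569  0.7561] [ 0.6286 -0.2594  0.0156] F [ 0.1016 -0.4482 -1.3312] T [-0.0116  0.0026  0.0669] gap 0.024038728239533146
(array([ 0.4, -0.3,  3.3]), array([-0.001, -0.015, -0.   ]))
```

Request:
{"api": "play_rows", "payload": {"series": [{"tx": 0,"ty": 0,"tz": 1,"rx": 0,"ry": 0,"rz": 0,"fingers": 0.1},{"tx": 0,"ty": 0,"tz": 2,"rx": 0,"ry": 0,"rz": 0,"fingers": 0.1},{"tx": 0,"ty": 0,"tz": 2.5,"rx": 0,"ry": 0,"rz": 0,"fingers": 0.1},{"tx": 0,"ty": 0,"tz": 2.5,"rx": 0,"ry": 0,"rz": 0,"fingers": 0.1}]}}

```text
clock: 28.2
position: [0.6284, -0.2595, 0.0136]
eef_rot: [0.666, 0.746, 0.005, -0.006]
force: [-4.1, 2.6, 13.1]
finger_gap: 0.0237
grasp_force: 32.1
```

```bash
python3 st2.py .6283 -.259 .0123 -83.45
```

```text
28.2 [-0.0986  0.7235  0.6194  1.5242 -0.473   1.0547  0.7573] [ 0.6284 -0.2595  0.0136] F [-4.1396  2.619  13.0629] T [ 0.6274  1.0216 -0.008 ] gap 0.023684374569807563
(array([ 0.4, -0. ,  1.3]), array([-0.001, -0.015, -0.   ]))
```

Request:
{"api": "play_rows", "payload": {"series": [{"tx": 0,"ty": -0.4,"tz": -0.5,"rx": 0,"ry": 0.01,"rz": 0,"fingers": 0.1},{"tx": 0,"ty": -0.8,"tz": -0.5,"rx": 0,"ry": 0.02,"rz": 0,"fingers": 0.1},{"tx": 0,"ty": -0.8,"tz": 0,"rx": 0,"ry": 0.02,"rz": 0,"fingers": 0.1},{"tx": 0,"ty": -0.8,"tz": 0,"rx": 0,"ry": 0.02,"rz": 0,"fingers": 0.1}]}}

```text
clock: 28.6
position: [0.6281, -0.2596, 0.0135]
eef_rot: [0.666, 0.746, 0.012, -0.013]
force: [-3.0, 1.8, 10.9]
finger_gap: 0.0236
grasp_force: 31.9
```

```bash
python3 st2.py .6283 -.259 .0123 -83.45
```

```text
28.6 [-0.0813  0.7267  0.6105  1.5152 -0.4848  1.0695  0.7702] [ 0.6281 -0.2596  0.0135] F [-2.9725  1.805  10.9011] T [ 0.3912  0.4597 -0.0108] gap 0.023594401744868935
(array([0.5, 0.3, 1.2]), array([-0.   , -0.035, -0.   ]))
```

Request:
{"api": "play_rows", "payload": {"series": [{"tx": 0,"ty": -0.5,"tz": -0.4,"rx": 0,"ry": 0,"rz": 0,"fingers": 0.1},{"tx": 0,"ty": -0.5,"tz": -0.4,"rx": 0,"ry": 0,"rz": 0,"fingers": 0.32},{"tx": 0,"ty": -0.5,"tz": -0.4,"rx": 0,"ry": 0,"rz": 0,"fingers": 0.4},{"tx": 0,"ty": -0.5,"tz": -0.4,"rx": 0,"ry": 0,"rz": 0,"fingers": 0.5},{"tx": 0,"ty": -0.5,"tz": -0.4,"rx": 0,"ry": 0,"rz": 0,"fingers": 0.6},{"tx": 0,"ty": -0.5,"tz": -0.4,"rx": 0,"ry": 0,"rz": 0,"fingers": 0.6},{"tx": 0,"ty": -0.5,"tz": -15,"rx": 0,"ry": 0,"rz": 0,"fingers": 0.6},{"tx": 0,"ty": -0.5,"tz": -40,"rx": 0,"ry": 0,"rz": 0,"fingers": 0.6},{"tx": 0,"ty": -0.5,"tz": -80,"rx": 0,"ry": 0,"rz": 0,"fingers": 0.8},{"tx": 0,"ty": -0.5,"tz": -130,"rx": 0,"ry": 0,"rz": 0,"fingers": 1},{"tx": 0,"ty": -0.5,"tz": -180,"rx": 0,"ry": 0,"rz": 0,"fingers": 1},{"tx": 0,"ty": -0.5,"tz": -200,"rx": 0,"ry": 0,"rz": 0,"fingers": 1},{"tx": 0,"ty": -0.5,"tz": -200,"rx": 0,"ry": 0,"rz": 0,"fingers": 1}]}}

```text
clock: 29.9
position: [0.6292, -0.2677, 0.2172]
eef_rot: [0.666, 0.746, 0.012, -0.011]
force: [0.3, -0.2, -0.1]
finger_gap: 0.085
grasp_force: 0.0
```

```bash
python3 amb.py | awk '/scene|top/' | grep -E "ends@.02 \[ ?0\.[3-7]"
```

```text
scene [151.2 342.7] [12.8  4.9] ends@.02 [ 0.4182 -0.3651] [ 0.4517 -0.3694]
scene [250.2 340.7] [10.  51.2] ends@.02 [ 0.6192 -0.199 ] [ 0.6328 -0.3177]
scene [338.2 301.1] [21.5 10.3] ends@.02 [ 0.7296 -0.0834] [ 0.7774 -0.0649]
scene [174.3 315.4] [12.9 52.8] ends@.02 [ 0.4304 -0.2245] [ 0.4349 -0.3474]
top [437.  192.7] [ 6.  34.3] ends@.02 [ 0.6317 -0.3213] [ 0.6203 -0.201 ]
top [248.3 164. ] [20.8  9.1] ends@.02 [0.7434 0.4262] [0.6789 0.3861]
```

Both tubes lie along the middle grooves of their trays, and the gripper is clear.

```bash
python3 -c "
from plant import env
print(env.finish_job())"
```

```text
the job is handed in; nothing more can be done
None
```

I tried both tubes in the gauge and handed the job in at about 30 s. The thick one (the left of the pair) was stopped by the lips and lies in the red tray; the other went to the slot floor and lies in the green tray.

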